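# Pack the stall's kit case

## Task

Pack up the stall's kit: squeeze the two opposed buttons of the grey case's catch together so that its sprung lid swings right open, and put every spice shaker and every packet of forks that is on the counter into the case (any way up). Then swing the lid down and press it shut until it latches and stays closed, and leave the sauce bottles and the cup where they stand.

Things in the scene. Friction and masses are not known exactly. Their poses are not given: they have to be found in the camera images.
- case: Grey plastic kit case fixed to the counter, 300 (its x) by 212 (its y) by 100 mm high, walls and floor 6 mm (inside 288 by 200, 94 deep). Origin: centre of its underside, on the counter; z up. The lid's hinge runs along its +y rim; the catch housing (40 mm wide, 40 mm deep, top 98 mm up) stands out from the middle of its -y wall.
- case_lid (a joint): Opening angle of the lid, rad: 0 shut, 2.0 open stop, latched 0 to 0.015. A hinge spring (net 0.4 N m when shut) swings it right open by itself in 2 to 3 s once the catch is free and holds it there; unlatched it never stays shut. To shut: push it down to 0, 2 to 4 N at the front edge, 3 to 8 N on the tongue over the last 15 mm past the catch; it latches by itself.
- lid_hinge (a point): Middle of the lid's hinge line, 106 mm to +y of the case's centre and 100.5 mm above the counter. The hinge line runs along the case's x.
- lid_edge (a point): Middle of the lid's front edge, on its upper (outer) face, 212 mm from the hinge; moves with the lid. The lid is a flat plate 300 by 212 by 8 mm. From this edge a tongue 34 mm wide and 8 mm thick juts on 36 mm further over the catch, with two prongs 40 mm long under it.
- button_a_face (a point): Centre of the outer face of the catch's +x push button (black, 22 by 22 mm), at the case's (28, -128, 85) mm. The face looks to the case's +x. The tongue of the shut lid lies above it, its underside 100 mm and its top 108.5 mm above the counter.
- button_b_face (a point): Centre of the outer face of the other, opposed push button, at the case's (-28, -128, 85) mm, looking to -x. At rest the two faces are 56 mm apart, pressed home 42 mm. Beside and below them is nothing for fingers to meet.
- button_a (a joint): How far the +x button is pressed in, m: 0 out, 0.007 home. Spring 1.5 N at the start of its travel, 5.5 N at the end. The lid is freed only while both buttons are in by some 5 mm.
- button_b (a joint): The same for the -x button.
- shaker_a: Square steel spice shaker with a round black cap, 48 by 48 by 80 mm tall (cap 42 mm across, top 12 mm), 0.1 to 0.2 kg; at the start it stands upright. Origin: its centre; z towards the cap. May be absent.
- shaker_b: Square steel spice shaker with a round black cap, 48 by 48 by 80 mm tall (cap 42 mm across, top 12 mm), 0.1 to 0.2 kg; at the start it stands upright. Origin: its centre; z towards the cap. May be absent.
- shaker_c: Square steel spice shaker with a round black cap, 48 by 48 by 80 mm tall (cap 42 mm across, top 12 mm), 0.1 to 0.2 kg; at the start it stands upright. Origin: its centre; z towards the cap. May be absent.
- pack_a: Cardboard packet of wooden forks with a paper band, 80 mm (x) by 42 mm (y) by 60 mm (z), 0.08 to 0.15 kg; at the start it stands on its 80 by 42 mm side. Origin: its centre. May be absent.
- pack_b: Cardboard packet of wooden forks with a paper band, 80 mm (x) by 42 mm (y) by 60 mm (z), 0.08 to 0.15 kg; at the start it stands on its 80 by 42 mm side. Origin: its centre. May be absent.
- pack_c: Cardboard packet of wooden forks with a paper band, 80 mm (x) by 42 mm (y) by 60 mm (z), 0.08 to 0.15 kg; at the start it stands on its 80 by 42 mm side. Origin: its centre. May be absent.
- sauce_red: Bystander: red squeeze bottle with a green cap, 72 mm across, 179 mm tall; origin at the centre of its underside.
- sauce_yellow: Bystander: yellow squeeze bottle, same size and origin.
- cup: Bystander: white plastic cup, 76 mm across, 75 mm tall; origin at the centre of its underside.
Mind the look-alikes: they are no part of the job. What is shaped like the shaker_b but purple or turquoise is not meant.

How it is judged:
On the way, in this order (a step that is already met when the one before it is completed fails the run):
1. both buttons of the catch are squeezed in together (value of joint each of button_a, button_b above 0.003 m), for 0.1 s.
2. the lid has swung open (value of joint case_lid above 1.4 rad), for 0.2 s.
3. every shaker and packet lies in the open case, let go (x of shaker_a in the frame of case between -0.142 and 0.142 m and y of shaker_a in the frame of case between -0.098 and 0.098 m and z of each of shaker_a, shaker_b, shaker_c, pack_a, pack_b, pack_c in the frame of case below 0.085 m and x of shaker_b in the frame of case between -0.142 and 0.142 m and y of shaker_b in the frame of case between -0.098 and 0.098 m and x of shaker_c in the frame of case between -0.142 and 0.142 m and y of shaker_c in the frame of case between -0.098 and 0.098 m and x of pack_a in the frame of case between -0.142 and 0.142 m and y of pack_a in the frame of case between -0.098 and 0.098 m and x of pack_b in the frame of case between -0.142 and 0.142 m and y of pack_b in the frame of case between -0.098 and 0.098 m and x of pack_c in the frame of case between -0.142 and 0.142 m and y of pack_c in the frame of case between -0.098 and 0.098 m and contact force between the fingers and shaker_a below 0.2 N and contact force between the fingers and shaker_b below 0.2 N and contact force between the fingers and shaker_c below 0.2 N and contact force between the fingers and pack_a below 0.2 N and contact force between the fingers and pack_b below 0.2 N and contact force between the fingers and pack_c below 0.2 N and linear speed of each of shaker_a, shaker_b, shaker_c, pack_a, pack_b, pack_c below 0.05 m/s and value of joint case_lid above 0.6 rad), for 0.2 s.
4. the lid is shut (value of joint case_lid below 0.03 rad), for 0.2 s.
At the end, for the whole second after the job is handed in: Every shaker and packet present is inside the case (its centre within the walls and below 85 mm over the counter) and at rest, and the lid is latched shut (within 0.03 rad) with nothing holding it (x of shaker_a in the frame of case between -0.142 and 0.142 m and y of shaker_a in the frame of case between -0.098 and 0.098 m and z of each of shaker_a, shaker_b, shaker_c, pack_a, pack_b, pack_c in the frame of case below 0.085 m and x of shaker_b in the frame of case between -0.142 and 0.142 m and y of shaker_b in the frame of case between -0.098 and 0.098 m and x of shaker_c in the frame of case between -0.142 and 0.142 m and y of shaker_c in the frame of case between -0.098 and 0.098 m and x of pack_a in the frame of case between -0.142 and 0.142 m and y of pack_a in the frame of case between -0.098 and 0.098 m and x of pack_b in the frame of case between -0.142 and 0.142 m and y of pack_b in the frame of case between -0.098 and 0.098 m and x of pack_c in the frame of case between -0.142 and 0.142 m and y of pack_c in the frame of case between -0.098 and 0.098 m and linear speed of each of shaker_a, shaker_b, shaker_c, pack_a, pack_b, pack_c below 0.05 m/s and value of joint case_lid below 0.03 rad); the robot touches nothing.
It fails at once if a sauce bottle or the cup is knocked over or pushed more than 4 cm (distance of any of sauce_red, sauce_yellow, cup from where it was at the start of the episode above 0.04 m or angle between any of sauce_red, sauce_yellow, cup's own z axis and vertical above 0.5 rad).
Of shaker_a, shaker_b, shaker_c, pack_a, pack_b, pack_c only 3 to 5 are there at a start; the rules pass over those that are not, and their reading is None.
At some moment in a run one of shaker_a, shaker_b, shaker_c, pack_a, pack_b, pack_c may be knocked a few centimetres aside while the robot is not near it.
Once in a run the grip may slacken for a moment while it holds something.
It also fails if it takes over 210 s, if anything falls off the work surface, if the arm or the gripper's body presses on something with over 40 N, if the wrist force passes 120 N, or if a joint passes its speed limit or range.

## Robot

A 6-joint arm with a two-finger parallel gripper is mounted at the origin on the work surface. World frame = base frame: x ahead of the robot, y to its left, z up, the work surface at z = 0. Lengths are in m, angles in rad, forces in N, time in s.
With the tool pointing down it reaches from about 0.275 to 0.825 m from the base axis. Payload 5.2 kg.
Tool frame: the origin (TCP) lies between the finger pads; the fingertips stand robot.nose_length ahead of it and the grasp point (between the pads) lies 11 mm behind it (robot.nose_length is the distance from the TCP to the fingertips, in m); z points along the fingers, x is the direction in which the jaws open and shut, and the axes are right-handed (so a half turn about z gives the same grasp; the last joint's range is limited). The gripper opens to 93 mm and grips with 3 to 60 N. Pads are 15 mm wide; open, the fingers measure 128 mm over their backs; the gripper's body (75 mm by 188 mm) begins 65 mm behind the grasp point.
Start: joints at [-1.431, 0.259, 1.535, -0, 1.348, -0.203], TCP at [0.185, -0.518, 0.227] pointing down, gripper open.
Joint ranges: [-3.14, 3.14], [-0.91, 2.08], [0.19, 2.58], [-1.22, 4.36], [0.22, 2.71], [-3.12, 3.12]. Speed limits (rad/s): [2.57, 2.57, 3.14, 3.14, 3.14, 3.14].

## Interface

Orientations are given as a rotation vector (axis times angle).
In Python, from plant import robot gives the robot as it stands. The module is installed in compiled form; this text tells all that it offers.
- The arm moves only by the tool apply_moves, never from a script. Its argument "moves" is a list of rows, each an object of numbers: "dx", "dy", "dz": the shift along the tool's x, y, z in cm; "turn": the turn about the tool's z in rad; "grip": the finger opening in cm, from 0 to 9.3. A call has 1 to 8 rows; each row is the pose to reach, as a shift and turn from the pose commanded when the call began, along the tool's axes at that moment; what a row does not reach only later rows make up. A row lasts 1/10 s, in which the tool goes at most 50 mm and 8.59 degrees, less where a joint would pass 70% of its speed; a pose out of reach is approached as far as the arm can. A call with a gripper value outside its range is refused whole. The fingers move at their own pace and stop on an object; "newtons" is the grip in N (left out, the last holds). Time passes only in rows, so rows that repeat a pose let the fingers close. It gives the time, the measured TCP pose, the force and the opening at its end, in the units of the state.
- robot.sense(): the state, without advancing time (a new reading comes with each control period).
- robot.capture(name): name is "scene" or "side" or "wrist"; returns a dict with "color" (384x512x3 uint8, blue, green, red), "fx", "fy", "cx", "cy" (pixels), "D" ([k1, k2, p1, p2, k3] as OpenCV has them; the pictures are not rectified), "view" (4x4, takes a point from world to camera coordinates); the wrist camera has in their place "mount" (4x4, takes a point from camera to tool coordinates, whose origin is the TCP and whose axes are the tool frame's). Camera axes: x right, y down, z forward; pixel columns grow to the right and rows downward; lengths in m; the calibration is good to about 2 mm. A picture is of the moment at which its call begins: read the wrist's pose just before it. There is no depth.
- robot.hand_in(): hands the job in, once; it reports no verdict.
Trained networks look in the newest picture that a camera, given by its name, has taken for a name from the list of things; names that differ only in an ending like _2 or _b are one class to them, and where a whole thing is asked for, a point or a joint stands for the part that bears it (a point fixed in the world has none). Each returns a list of dicts, best first, with "conf" (0 to 1); they miss things now and then, are a little off and sometimes report something else, mostly with a low value. They report only what shows in the picture. A call takes as long as a camera call. They do not tell look-alikes from the thing itself.
- robot.masks_of(camera, target): "mask" (384x512 bool, what is visible of it) and "extent" ([left, top, width, height] in pixels, round what is visible of it).
- robot.pinpoint(camera, target): "position" ([column, row] in pixels: a listed point, or the origin of a listed thing).
The state is a dict: "time": time; "joints": joint angles; "dq": joint speeds; "joint_efforts": joint torques, N m; "tcp_pos": TCP position; "tcp_rot": TCP orientation; "contact_force": force on the tool from outside, world axes, zero at the start; "ft_torque": the same for the moment, N m; "grip_width": finger opening in m.
Only numpy, scipy, OpenCV 4.12 (cv2) and the standard library are available. Lean on these libraries where they do the work, as an engineer would, in place of code of your own. Each camera call takes 0.05 s, during which the arm holds its last target. There are 200 camera calls.

## Working session

There is one attempt and no reset: what is moved stays moved. The work goes in short steps, Python scripts to look and compute and a tool call to move; the robot and the scene stay as the last step left them, time stands still between calls to the robot, and variables do not carry over. Pictures are saved under pics/ and viewed, about 12 in all and at most 16, crops included, and the job is handed in when it is done.

Besides the shell and the picture viewer there is one more tool, called after ">>>" as name(argument=value, ...) on one line, values as JSON. apply_moves: Moves the arm, as the interface text tells. Its arguments: {"type":"object","properties":{"moves":{"type":"array"},"newtons":{"type":"number"}},"required":["moves"]}

```bash
mkdir -p pics; ls; cat > h.py <<'E'
import numpy as np, cv2
from scipy.spatial.transform import Rotation as R
from plant import robot
def cap(n):
    s=robot.sense(); c=robot.capture(n)
    if 'mount' in c:
        T=np.eye(4);T[:3,:3]=R.from_rotvec(s['tcp_rot']).as_matrix();T[:3,3]=s['tcp_pos']
        c['view']=np.linalg.inv(T@np.array(c['mount']))
    c['view']=np.array(c['view']);c['K']=np.array([[c['fx'],0,c['cx']],[0,c['fy'],c['cy']],[0,0,1.]]);c['D']=np.array(c['D'],float)
    return c
def at(c,px,z):
    u=cv2.undistortPoints(np.array(px,float).reshape(-1,1,2),c['K'],c['D']).reshape(-1,2)
    W=np.linalg.inv(c['view']);d=np.c_[u,np.ones(len(u))]@W[:3,:3].T;o=W[:3,3]
    return o+d*((z-o[2])/d[:,2])[:,None]
def proj(c,P):
    v=c['view'];return cv2.projectPoints(np.array(P,float).reshape(-1,3),cv2.Rodrigues(v[:3,:3])[0],v[:3,3],c['K'],c['D'])[0].reshape(-1,2)
E
python3 - <<'E'
from h import *
print(robot.nose_length, robot.sense())
for n in ('scene','side'):
    c=cap(n);cv2.imwrite(f'pics/{n}0.png',c['color'])
    print(n,np.linalg.inv(c['view'])[:3,3].round(3))
    for t,z in (('case',0),('button_a_face',.085),('button_b_face',.085),('lid_edge',.1085),('lid_hinge',.1005),('shaker_a',.04),('pack_a',.03),('sauce_red',0),('sauce_yellow',0),('cup',0)):
        for d in robot.pinpoint(n,t): print(t,round(d['conf'],2),np.round(d['position']),at(c,d['position'],z)[0].round(3))
im=[cv2.imread(f'pics/{n}0.png') for n in('scene','side')]
cv2.imwrite('pics/both0.png',cv2.resize(np.vstack(im),None,fx=.78,fy=.78))
E
```

```text
pics
0.008 {'time': 0.0, 'joints': array([-1.43079109e+00,  2.59329698e-01,  1.53607425e+00, -4.34355380e-05,
        1.34801901e+00, -2.02784687e-01]), 'dq': array([ 0.00042194,  0.00115418,  0.00014497,  0.00088416, -0.00012129,
        0.00116718]), 'joint_efforts': array([ 6.92599933e-04, -4.37299240e+01, -2.84003073e+01,  7.21650571e-02,
        4.11335542e-02, -1.45780041e-04]), 'tcp_pos': array([ 0.18480219, -0.51744918,  0.22582842]), 'tcp_rot': array([-2.56671633e+00,  1.80924527e+00,  2.01581309e-03]), 'contact_force': array([ 0.13959669,  0.01317338, -0.02558787]), 'ft_torque': array([-0.02060989,  0.00611396, -0.01015294]), 'grip_width': 0.09291148524669704}
scene [1.    0.463 0.861]
case 0.71 [336. 273.] [0.567 0.199 0.   ]
button_a_face 0.54 [294. 235.] [0.621 0.085 0.085]
lid_edge 0.62 [310. 226.] [0.585 0.1   0.109]
lid_hinge 0.63 [380. 280.] [0.554 0.304 0.101]
shaker_a 0.92 [242. 171.] [ 0.573 -0.205  0.04 ]
shaker_a 0.86 [269. 194.] [ 0.562 -0.087  0.04 ]
shaker_a 0.83 [332. 188.] [0.405 0.006 0.04 ]
shaker_a 0.79 [259. 130.] [ 0.417 -0.329  0.04 ]
shaker_a 0.75 [2
[... 650 characters left out ...]
[150. 292.] [0.551 0.313 0.101]
lid_hinge 0.49 [299. 174.] [ 0.526 -0.204  0.101]
shaker_a 0.8 [351. 186.] [ 0.418 -0.329  0.04 ]
shaker_a 0.72 [298. 220.] [ 0.469 -0.09   0.04 ]
shaker_a 0.7 [246. 192.] [ 0.646 -0.136  0.04 ]
shaker_a 0.61 [306. 256.] [0.399 0.022 0.04 ]
shaker_a 0.6 [264. 207.] [ 0.568 -0.096  0.04 ]
shaker_a 0.58 [280. 189.] [ 0.578 -0.201  0.04 ]
pack_a 0.77 [303. 173.] [ 0.571 -0.341  0.03 ]
pack_a 0.76 [329. 206.] [ 0.434 -0.207  0.03 ]
sauce_red 0.56 [174. 211.] [ 0.787 -0.001  0.   ]
sauce_yellow 0.92 [209. 187.] [ 0.785 -0.155  0.   ]
sauce_yellow 0.2 [182. 292.] [0.576 0.212 0.   ]
cup 0.87 [295. 167.] [ 0.635 -0.424  0.   ]
cup 0.25 [184. 292.] [0.574 0.21  0.   ]
```

```bash
python3 - <<'E'
import cv2
for n in('scene','side'):
    i=cv2.imread(f'pics/{n}0.png')
    cv2.imwrite(f'pics/{n}0z.png',cv2.resize(i[100:370,120:420],None,fx=2.2,fy=2.2,interpolation=2))
E
```

```text
(no output)
```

View pics/scene0z.png

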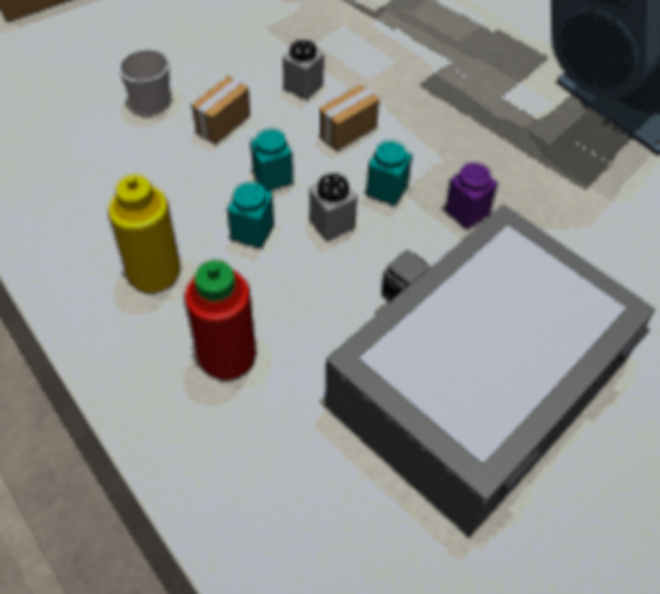

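View pics/side0z.png

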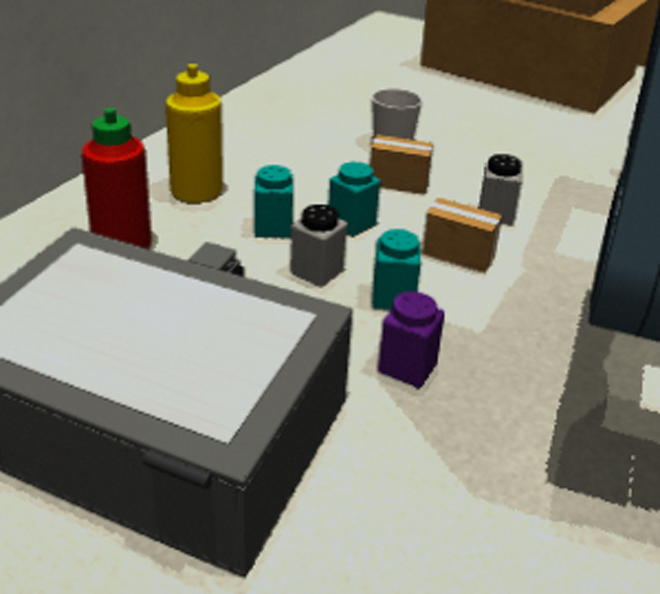

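The scene shows two steel shakers (zoomed pixels 303,70 and 333,205), two fork packets (221,110 and 349,118), teal and purple decoys, and the closed case at the lower right. The side view agrees with this. I'll move above the catch for a wrist view.

```bash
cat >> h.py <<'E'
def goal(pos,yaw=None):
    """shift (cm) and turn from the present pose; yaw = world angle (deg) of tool x, mod 180"""
    s=robot.sense();M=R.from_rotvec(s['tcp_rot']).as_matrix()
    d=M.T@(np.array(pos)-s['tcp_pos'])*100
    y0=np.degrees(np.arctan2(M[1,0],M[0,0]))
    t=0
    if yaw is not None: t=-np.radians((yaw-y0+90)%180-90)
    print('d',d.round(2),'turn',round(t,3),'| tcp',s['tcp_pos'].round(3),'yaw',round(y0,1),'j6',round(s['joints'][5],2),'grip',round(s['grip_width'],3),'F',s['contact_force'].round(1),'t',s['time'])
E
python3 -c "
from h import *
goal([.57,.06,.42],7)
c=cap('wrist');print(c['fx'],np.array(c['mount']).round(3))"
```

```text
d [-41.49 -55.7  -19.33] turn -1.35 | tcp [ 0.185 -0.518  0.227] yaw -70.4 j6 -0.2 grip 0.093 F [-0.4 -0.5 -0.6] t 1.1
346.09301141701906 [[ 1.     0.     0.001  0.001]
 [-0.001  0.969  0.247 -0.069]
 [-0.001 -0.247  0.969 -0.158]
 [ 0.     0.     0.     1.   ]]
```

>>> apply_moves(moves=[{"dx": -41.5, "dy": -55.7, "dz": -19.3, "turn": -1.35}, {"dx": -41.5, "dy": -55.7, "dz": -19.3, "turn": -1.35}, {"dx": -41.5, "dy": -55.7, "dz": -19.3, "turn": -1.35}, {"dx": -41.5, "dy": -55.7, "dz": -19.3, "turn": -1.35}, {"dx": -41.5, "dy": -55.7, "dz": -19.3, "turn": -1.35}, {"dx": -41.5, "dy": -55.7, "dz": -19.3, "turn": -1.35}, {"dx": -41.5, "dy": -55.7, "dz": -19.3, "turn": -1.35}, {"dx": -41.5, "dy": -55.7, "dz": -19.3, "turn": -1.35}])

```text
invalid input
```

```bash
python3 -c "
from h import *
goal([.57,.06,.42],7)"
```

```text
d [-41.49 -55.7  -19.33] turn -1.35 | tcp [ 0.185 -0.518  0.227] yaw -70.4 j6 -0.2 grip 0.093 F [0.6 0.6 0.6] t 1.15
```

>>> apply_moves(moves=[{"dx": -41.5, "dy": -55.7, "dz": -19.3, "turn": -1.35, "grip": 9.3}, {"dx": -41.5, "dy": -55.7, "dz": -19.3, "turn": -1.35, "grip": 9.3}, {"dx": -41.5, "dy": -55.7, "dz": -19.3, "turn": -1.35, "grip": 9.3}, {"dx": -41.5, "dy": -55.7, "dz": -19.3, "turn": -1.35, "grip": 9.3}, {"dx": -41.5, "dy": -55.7, "dz": -19.3, "turn": -1.35, "grip": 9.3}, {"dx": -41.5, "dy": -55.7, "dz": -19.3, "turn": -1.35, "grip": 9.3}, {"dx": -41.5, "dy": -55.7, "dz": -19.3, "turn": -1.35, "grip": 9.3}, {"dx": -41.5, "dy": -55.7, "dz": -19.3, "turn": -1.35, "grip": 9.3}])

```text
time: 1.95
tcp_pos: [0.3992, -0.1955, 0.3346]
tcp_rot: [3.141, -0.035, 0.001]
contact_force: [0.5, 0.0, 0.1]
grip_width: 0.093
```

```bash
python3 -c "
from h import *
goal([.57,.06,.42],7)"
```

```text
d [ 16.51 -25.91  -8.54] turn -0.144 | tcp [ 0.399 -0.195  0.335] yaw -1.3 j6 -0.69 grip 0.093 F [0.5 0.  0.1] t 1.95
```

>>> apply_moves(moves=[{"dx": 16.5, "dy": -25.9, "dz": -8.5, "turn": -0.14, "grip": 9.3}, {"dx": 16.5, "dy": -25.9, "dz": -8.5, "turn": -0.14, "grip": 9.3}, {"dx": 16.5, "dy": -25.9, "dz": -8.5, "turn": -0.14, "grip": 9.3}, {"dx": 16.5, "dy": -25.9, "dz": -8.5, "turn": -0.14, "grip": 9.3}, {"dx": 16.5, "dy": -25.9, "dz": -8.5, "turn": -0.14, "grip": 9.3}, {"dx": 16.5, "dy": -25.9, "dz": -8.5, "turn": -0.14, "grip": 9.3}, {"dx": 16.5, "dy": -25.9, "dz": -8.5, "turn": -0.14, "grip": 9.3}, {"dx": 16.5, "dy": -25.9, "dz": -8.5, "turn": -0.14, "grip": 9.3}])

```text
time: 2.75
tcp_pos: [0.572, 0.0595, 0.4187]
tcp_rot: [-3.136, -0.182, -0.001]
contact_force: [0.7, -0.3, -0.2]
grip_width: 0.0933
```

```bash
cat > see.py <<'E'
import sys
from h import *
goal([.57,.06,.42],7)
c=cap('wrist');cv2.imwrite(f'pics/{sys.argv[1]}.png',c['color'])
np.save('pics/v.npy',c['view'])
for t,z in (('case',0),('button_a_face',.085),('button_b_face',.085),('lid_edge',.1085),('shaker_a',.04),('pack_a',.03)):
    for d in robot.pinpoint('wrist',t): print(t,round(d['conf'],2),np.round(d['position']),at(c,d['position'],z)[0].round(4))
for d in robot.masks_of('wrist','case_lid')[:2]: print('lid',d['conf'],d['extent'])
for d in robot.masks_of('wrist','case')[:2]: print('case',d['conf'],d['extent'])
E
python3 see.py w1
```

```text
d [-0.19 -0.07 -0.13] turn -0.006 | tcp [0.572 0.06  0.419] yaw 6.6 j6 -0.21 grip 0.093 F [ 0.7 -0.3 -0.2] t 2.75
case 0.85 [261.  60.] [0.5687 0.203  0.    ]
button_a_face 0.67 [281. 145.] [0.6108 0.0799 0.085 ]
button_a_face 0.51 [227. 358.] [ 0.5681 -0.2875  0.085 ]
button_b_face 0.67 [242. 145.] [0.5553 0.0743 0.085 ]
lid_edge 0.65 [266. 130.] [0.5865 0.1007 0.1085]
lid_edge 0.54 [228. 359.] [ 0.5711 -0.2699  0.1085]
shaker_a 0.8 [176. 229.] [ 0.4618 -0.0804  0.04  ]
shaker_a 0.79 [286. 272.] [ 0.653  -0.1361  0.04  ]
shaker_a 0.68 [235. 241.] [ 0.5601 -0.0892  0.04  ]
shaker_a 0.61 [142. 173.] [0.4017 0.0079 0.04  ]
shaker_a 0.58 [152. 350.] [ 0.4271 -0.3261  0.04  ]
shaker_a 0.32 [369. 202.] [0.7702 0.0013 0.04  ]
pack_a 0.62 [228. 356.] [ 0.571  -0.3283  0.03  ]
pack_a 0.53 [159. 295.] [ 0.4357 -0.2142  0.03  ]
lid 0.78 [145.6, 0.0, 232.6, 157.2]
case 0.59 [144.7, 0.5, 237.3, 160.4]
```

View pics/w1.png

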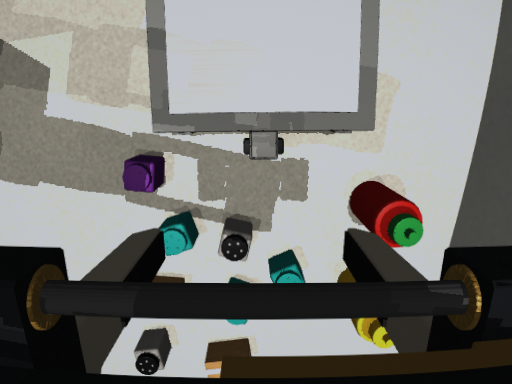

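The wrist view shows the lid's front edge, with corners near (152,131) and (376,129). The catch is at (264,146) with a button on each side, and a steel shaker stands at (235,241). Next I compute the case pose.

```bash
cat >> h.py <<'E'
E
python3 - <<'E'
from h import *
c=cap('wrist')
m=robot.masks_of('wrist','case_lid')[0]['mask']
# lateral lid edges: per row left/right border
P=[]
g=cv2.cvtColor(c['color'],cv2.COLOR_BGR2GRAY).astype(float);g=cv2.GaussianBlur(g,(3,3),0)
for side in (0,1):
    e=[]
    for r in range(20,115,5):
        x0=int(150+ (r-20)*.02) if side==0 else int(377-(r-20)*.03)
        seg=np.abs(np.diff(g[r,x0-8:x0+9]));e.append((x0-8+seg.argmax()+.5,r))
    W=at(c,e,.1085);f=np.polyfit(W[:,1],W[:,0],1);res=W[:,0]-np.polyval(f,W[:,1])
    print(side,f.round(4),'std',res.std().round(4),'ang',np.degrees(np.arctan(-f[0])).round(2))
print(at(c,[(152,131),(376,129.5)],.1085).round(4))
E
```

```text
0 [-0.1265  0.4441] std 0.0004 ang 7.21
1 [-0.1311  0.7465] std 0.0004 ang 7.47
[[0.4319 0.0788 0.1085]
 [0.7324 0.1147 0.1085]]
```

```bash
cat >> h.py <<'E'
PSI=7.2;CO=np.array([.5695,.2019,0]);CR=R.from_euler('z',PSI,degrees=True).as_matrix()
def case(x,y,z): return CO+CR@np.array([x,y,z])
def incase(p): return CR.T@(np.array(p)-CO)
E
python3 -c "
from h import *
p=case(0,-.128,.074);print(p);goal(p,7.2)"
```

```text
[0.58554265 0.07490932 0.074     ]
d [ 1.69 -1.67 34.49] turn -0.015 | tcp [0.571 0.056 0.419] yaw 6.4 j6 -0.21 grip 0.093 F [-0.4 -0.1  0.4] t 3.3
```

>>> apply_moves(moves=[{"dx": 1.6, "dy": -1.6, "dz": 5, "turn": -0.015, "grip": 9.3}, {"dx": 1.6, "dy": -1.6, "dz": 10, "turn": -0.015, "grip": 9.3}, {"dx": 1.6, "dy": -1.6, "dz": 15, "turn": -0.015, "grip": 9.3}, {"dx": 1.6, "dy": -1.6, "dz": 20, "turn": -0.015, "grip": 9.3}, {"dx": 1.6, "dy": -1.6, "dz": 24, "turn": -0.015, "grip": 9.3}, {"dx": 1.6, "dy": -1.6, "dz": 25, "turn": -0.015, "grip": 9.3}, {"dx": 1.6, "dy": -1.6, "dz": 25, "turn": -0.015, "grip": 9.3}, {"dx": 1.6, "dy": -1.6, "dz": 25, "turn": -0.015, "grip": 9.3}])

```text
time: 4.1
tcp_pos: [0.5865, 0.0745, 0.1712]
tcp_rot: [3.135, 0.199, 0.006]
contact_force: [1.1, 0.0, 0.7]
grip_width: 0.0932
```

```bash
python3 -c "
from h import *
p=case(0,-.128,.074);goal(p,7.2);goal(p,7.2)
c=cap('wrist');cv2.imwrite('pics/w2.png',c['color']);
for t in('button_a_face','button_b_face'):
  for d in robot.pinpoint('wrist',t): print(t,d['conf'],at(c,d['position'],.085)[0].round(4))
goal(p,7.2)"
```

```text
d [-0.13 -0.05  9.72] turn 0.001 | tcp [0.587 0.075 0.171] yaw 7.3 j6 -0.19 grip 0.093 F [1.1 0.  0.7] t 4.1
d [-0.13 -0.05  9.72] turn 0.001 | tcp [0.587 0.075 0.171] yaw 7.3 j6 -0.19 grip 0.093 F [1.1 0.  0.7] t 4.1
button_a_face 0.69 [0.6102 0.0785 0.085 ]
button_b_face 0.77 [0.5554 0.0753 0.085 ]
d [-0.15 -0.05  9.76] turn 0.001 | tcp [0.587 0.075 0.172] yaw 7.3 j6 -0.19 grip 0.093 F [-0.2 -0.2  0.3] t 4.25
```

View pics/w2.png

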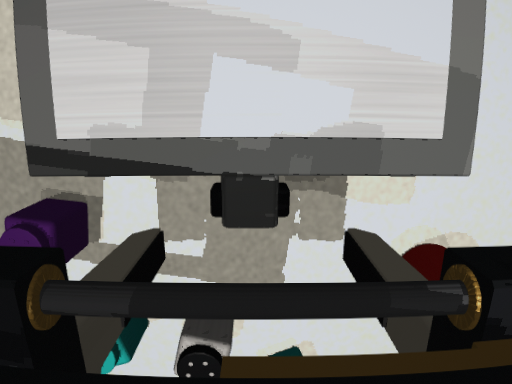

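The catch is centred between the fingers at (250,200), with its buttons at x=216 and x=285. I'll descend and squeeze.

>>> apply_moves(moves=[{"dx": -0.3, "dy": -0.1, "dz": 4, "turn": 0, "grip": 9.3}, {"dx": -0.3, "dy": -0.1, "dz": 7, "turn": 0, "grip": 9.3}, {"dx": -0.3, "dy": -0.1, "dz": 9, "turn": 0, "grip": 9.3}, {"dx": -0.3, "dy": -0.1, "dz": 9.7, "turn": 0, "grip": 9.3}, {"dx": -0.3, "dy": -0.1, "dz": 9.7, "turn": 0, "grip": 9.3}, {"dx": -0.3, "dy": -0.1, "dz": 9.7, "turn": 0, "grip": 4.0}, {"dx": -0.3, "dy": -0.1, "dz": 9.7, "turn": 0, "grip": 4.0}, {"dx": -0.3, "dy": -0.1, "dz": 9.7, "turn": 0, "grip": 4.0}], newtons=20)

```text
time: 5.05
tcp_pos: [0.5827, 0.0753, 0.0731]
tcp_rot: [3.135, 0.199, 0.004]
contact_force: [0.7, -0.3, 0.1]
grip_width: 0.0735
```

>>> apply_moves(moves=[{"dx": 0, "dy": 0, "dz": 0, "turn": 0, "grip": 4.0}, {"dx": 0, "dy": 0, "dz": 0, "turn": 0, "grip": 4.0}, {"dx": 0, "dy": 0, "dz": 0, "turn": 0, "grip": 4.0}, {"dx": 0, "dy": 0, "dz": 0, "turn": 0, "grip": 4.0}, {"dx": 0, "dy": 0, "dz": 0, "turn": 0, "grip": 4.0}, {"dx": 0, "dy": 0, "dz": 0, "turn": 0, "grip": 4.0}])

```text
time: 5.65
tcp_pos: [0.5837, 0.0755, 0.0722]
tcp_rot: [-3.135, -0.199, -0.006]
contact_force: [6.2, 2.8, -1.2]
grip_width: 0.0415
```

```bash
python3 -c "
from h import *
goal(case(0,-.128,.074),7.2)
c=cap('side');cv2.imwrite('pics/s2.png',cv2.resize(c['color'][100:370,0:420],None,fx=1.5,fy=1.5))"
```

```text
d [ 0.17  0.08 -0.18] turn 0.001 | tcp [0.584 0.076 0.072] yaw 7.3 j6 -0.19 grip 0.042 F [ 6.2  2.8 -1.2] t 5.65
```

View pics/s2.png

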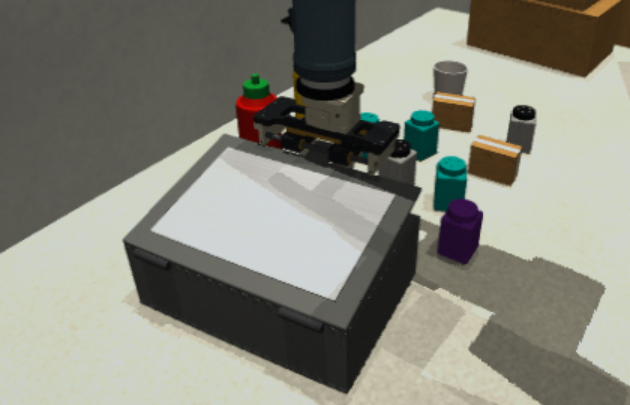

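Both buttons are home (opening 41.5 mm) and the lid has started to lift. I'll hold briefly, then open the fingers and back off so it can swing.

>>> apply_moves(moves=[{"dx": 0, "dy": 0, "dz": 0, "turn": 0, "grip": 4.0}, {"dx": 0, "dy": 0, "dz": 0, "turn": 0, "grip": 4.0}, {"dx": 0, "dy": 0, "dz": -0.8, "turn": 0, "grip": 4.0}, {"dx": 0, "dy": 0, "dz": -0.8, "turn": 0, "grip": 4.0}, {"dx": 0, "dy": 0, "dz": -0.8, "turn": 0, "grip": 8}, {"dx": 0, "dy": 0, "dz": -0.8, "turn": 0, "grip": 8}, {"dx": 0, "dy": 0, "dz": -0.8, "turn": 0, "grip": 8}, {"dx": 0, "dy": 0, "dz": -0.8, "turn": 0, "grip": 8}])

```text
time: 6.5
tcp_pos: [0.5816, 0.0753, 0.0802]
tcp_rot: [3.135, 0.199, -0.0]
contact_force: [0.1, 0.1, 1.5]
grip_width: 0.069
```

>>> apply_moves(moves=[{"dx": 0, "dy": 2, "dz": 0, "turn": 0, "grip": 9.3}, {"dx": 0, "dy": 4, "dz": 0, "turn": 0, "grip": 9.3}, {"dx": 0, "dy": 6, "dz": 0, "turn": 0, "grip": 9.3}, {"dx": 0, "dy": 6.5, "dz": 0, "turn": 0, "grip": 9.3}, {"dx": 0, "dy": 6.5, "dz": -4, "turn": 0, "grip": 9.3}, {"dx": 0, "dy": 9, "dz": -9, "turn": 0, "grip": 9.3}, {"dx": 0, "dy": 14, "dz": -14, "turn": 0, "grip": 9.3}, {"dx": 0, "dy": 14, "dz": -17, "turn": 0, "grip": 9.3}])

```text
time: 7.3
tcp_pos: [0.5983, -0.0638, 0.2481]
tcp_rot: [-3.135, -0.199, 0.004]
contact_force: [0.8, -0.4, -0.2]
grip_width: 0.0931
```

```bash
python3 -c "
from h import *
goal([.555,-.05,.38],7.2)
c=cap('side');cv2.imwrite('pics/s3.png',cv2.resize(c['color'][50:370,0:420],None,fx=1.5,fy=1.5))"
```

```text
d [ -4.15  -1.92 -13.18] turn 0.001 | tcp [ 0.598 -0.064  0.248] yaw 7.2 j6 -0.42 grip 0.093 F [ 0.8 -0.4 -0.2] t 7.3
```

View pics/s3.png

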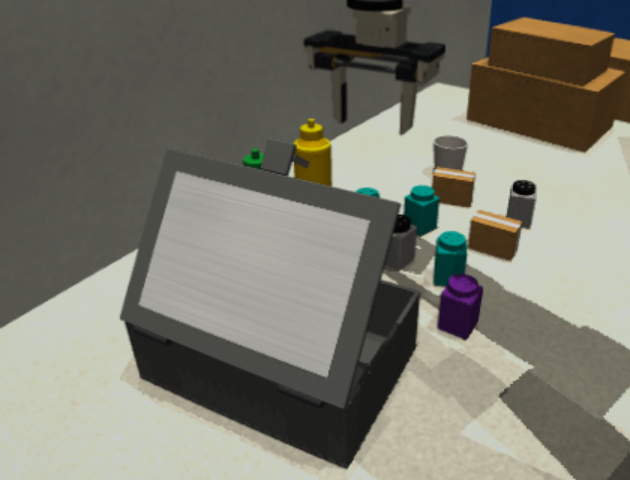

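The lid is swinging open; its plate now stands steep at about (260,270). I'll raise the tool and fit the objects' poses from silhouettes in all three cameras.

>>> apply_moves(moves=[{"dx": -5, "dy": -2, "dz": -5, "turn": 0, "grip": 9.3}, {"dx": -9, "dy": -2, "dz": -10, "turn": 0, "grip": 9.3}, {"dx": -9, "dy": -2, "dz": -15, "turn": 0, "grip": 9.3}, {"dx": -9, "dy": -2, "dz": -17, "turn": 0, "grip": 9.3}, {"dx": -9, "dy": -2, "dz": -17, "turn": 0, "grip": 9.3}])

```text
time: 7.85
tcp_pos: [0.5079, -0.0539, 0.4253]
tcp_rot: [3.13, 0.199, 0.019]
contact_force: [0.1, 0.7, -0.1]
grip_width: 0.0929
```

```bash
cat >> h.py <<'E'
from scipy.optimize import minimize
from itertools import product
BOX=lambda a,b,z0,z1:np.array(list(product((-a/2,a/2),(-b/2,b/2),(z0,z1))))
CAP=np.array([(.021*np.cos(t),.021*np.sin(t),z) for t in np.linspace(0,6.28,16) for z in(.068,.08)])
MODEL=dict(shaker_a=np.vstack([BOX(.048,.048,0,.068),CAP]),pack_a=BOX(.08,.042,0,.06))
def sil(c,cls,p):
    M=MODEL[cls]@R.from_euler('z',p[2]).as_matrix().T+[p[0],p[1],0]
    q=cv2.convexHull((proj(c,M)*16).astype(np.int32).reshape(-1,1,2))
    m=np.zeros((384,512),np.uint8);cv2.fillConvexPoly(m,q,1,shift=4);return m>0
def locate(cams,cls,guess):
    """fit x,y,yaw(deg) of an upright object near guess to its masks"""
    use=[]
    for n,c,ds in cams:
        s=sil(c,cls,(*guess,0));best=None
        for d in ds[cls]:
            m=np.asarray(d['mask']);i=(m&s).sum()/max(1,min(m.sum(),s.sum()))
            if i>.35 and (best is None or i>best[0]): best=(i,m)
        if best: use.append((n,c,best[1]))
    def cost(p):
        return np.mean([1-(s&m).sum()/(s|m).sum() for n,c,m in use for s in [sil(c,cls,p)]])
    if not use: return None
    r=min((minimize(cost,(*guess,y),method='Nelder-Mead',options=dict(initial_simplex=[[guess[0]+a,guess[1]+b,y+e] for a,b,e in((0,0,0),(.01,0,.1),(0,.01,.1),(-.007,-.007,-.15))],xatol=2e-4,fatol=1e-4)) for y in np.radians([-60,-30,0,30,60,90] if cls=='pack_a' else [-30,0,30])),key=lambda r:r.fun)
    col=[c['color'][cv2.erode((m).astype(np.uint8),np.ones((3,3)))>0].mean(0).round() for n,c,m in use]
    return r.x[:2].round(4),round(np.degrees(r.x[2])%180,1),'cost',round(r.fun,3),[u[0] for u in use],col
def look(names=('scene','side','wrist')):
    L=[]
    for n in names:
        c=cap(n);L.append((n,c,{k:robot.masks_of(n,k) for k in MODEL}))
    return L
E
cat > objs.py <<'E'
from h import *
L=look();cv2.imwrite('pics/w_o.png',L[2][1]['color'])
for k,g in (('shaker_a',(.565,-.09)),('shaker_a',(.42,-.327)),('pack_a',(.432,-.211)),('pack_a',(.57,-.34))):
    print(k,locate(L,k,g))
for n,c,ds in L: print(n,[(k,round(d['conf'],2),[int(v) for v in d['extent']]) for k in ds for d in ds[k]])
goal([.565,-.09,.2],0)
E
python3 objs.py
```

```text
shaker_a (array([ 0.5604, -0.0887]), np.float64(177.9), 'cost', np.float64(0.14), ['scene', 'side', 'wrist'], [array([45., 45., 46.]), array([45., 48., 49.]), array([34., 35., 35.])])
shaker_a (array([ 0.4268, -0.329 ]), np.float64(32.6), 'cost', np.float64(0.469), ['scene', 'side', 'wrist'], [array([57., 57., 58.]), array([57., 60., 62.]), array([30., 29., 30.])])
pack_a (array([ 0.4343, -0.209 ]), np.float64(2.5), 'cost', np.float64(0.082), ['side', 'wrist'], [array([ 56.,  88., 114.]), array([ 88., 119., 144.])])
pack_a (array([ 0.571 , -0.3372]), np.float64(2.2), 'cost', np.float64(0.372), ['scene', 'side', 'wrist'], [array([ 72.,  95., 114.]), array([ 54.,  88., 114.]), array([134., 162., 185.])])
scene [('shaker_a', 0.96, [261, 179, 19, 29]), ('shaker_a', 0.79, [322, 171, 25, 32]), ('shaker_a', 0.78, [223, 180, 20, 32]), ('shaker_a', 0.76, [229, 156, 24, 32]), ('shaker_a', 0.72, [248, 116, 16, 29]), ('shaker_a', 0.57, [284, 165, 22, 28]), ('pack_a', 0.65, [207, 135, 25, 28])]
side [('shaker_a', 0.96, [237, 177, 15, 30]), ('shaker_a', 0.89, [288, 204, 23, 36]), ('shaker_a', 0.74, [289, 233, 34, 43]), ('shaker_a', 0.72, [248, 189, 28, 39]), ('shaker_a', 0.65, [337, 169, 18, 31]), ('shaker_a', 0.53, [49, 147, 182, 177]), ('pack_a', 0.94, [289, 161, 26, 22]), ('pack_a', 0.8, [315, 190, 33, 36])]
wrist [('shaker_a', 0.86, [316, 193, 43, 44]), ('shaker_a', 0.86, [202, 153, 40, 41]), ('shaker_a', 0.78, [265, 158, 40, 43]), ('shaker_a', 0.74, [177, 281, 22, 50]), ('shaker_a', 0.68, [264, 224, 37, 43]), ('shaker_a', 0.62, [167, 83, 42, 36]), ('pack_a', 0.93, [171, 220, 54, 40]), ('pack_a', 0.86, [243, 316, 50, 18])]
d [ 5.31  4.31 21.59] turn 0.127 | tcp [ 0.507 -0.054  0.416] yaw 7.3 j6 -0.45 grip 0.093 F [-0.  -0.2 -0.4] t 8.3
```

View pics/w_o.png

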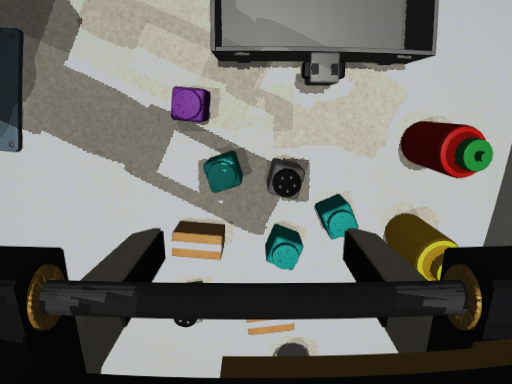

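The wrist view shows the open case at the top. The steel shaker is at (286,178), teal decoys surround it at (223,172), (336,216) and (284,248), and a packet is at (199,240). I'll grasp the near shaker first.

```bash
python3 -c "
from h import *
goal([.5604,-.0887,.04],-1)"
```

```text
d [ 4.91  4.15 37.59] turn 0.145 | tcp [ 0.507 -0.054  0.416] yaw 7.3 j6 -0.45 grip 0.093 F [-0.  -0.2 -0.4] t 8.3
```

>>> apply_moves(moves=[{"dx": 4.9, "dy": 4.1, "dz": 5, "turn": 0.145, "grip": 7.0}, {"dx": 4.9, "dy": 4.1, "dz": 10, "turn": 0.145, "grip": 7.0}, {"dx": 4.9, "dy": 4.1, "dz": 15, "turn": 0.145, "grip": 7.0}, {"dx": 4.9, "dy": 4.1, "dz": 20, "turn": 0.145, "grip": 7.0}, {"dx": 4.9, "dy": 4.1, "dz": 24, "turn": 0.145, "grip": 7.0}, {"dx": 4.9, "dy": 4.1, "dz": 26, "turn": 0.145, "grip": 7.0}, {"dx": 4.9, "dy": 4.1, "dz": 26, "turn": 0.145, "grip": 7.0}])

```text
time: 9.0
tcp_pos: [0.5576, -0.0875, 0.1518]
tcp_rot: [-3.137, 0.028, 0.018]
contact_force: [-0.6, 0.5, -0.2]
grip_width: 0.0703
```

```bash
cat > near.py <<'E'
import sys
from h import *
k={'s':'shaker_a','p':'pack_a'}[sys.argv[1]];g=[float(v) for v in sys.argv[2:4]]
L=look(('scene','side','wrist'));r=locate(L,k,g);print(r)
if len(r[3])>1:
    for l in L: print(l[0],locate([l],k,g))
goal([*r[0],float(sys.argv[4])],float(sys.argv[5]) if len(sys.argv)>5 else r[1])
E
python3 near.py s .5604 -.0887 .04 -1
```

```text
(array([ 0.5592, -0.0863]), np.float64(0.6), 'cost', np.float64(0.136), ['scene', 'side', 'wrist'], [array([48., 48., 49.]), array([46., 50., 51.]), array([29., 29., 30.])])Traceback (most recent call last):
  File "near.py", line 5, in <module>
    if len(r[3])>1:
       ~~~^^^^^^
TypeError: object of type 'numpy.float64' has no len()
```

>>> apply_moves(moves=[{"dx": 0.2, "dy": 0, "dz": 4, "turn": 0, "grip": 7.0}, {"dx": 0.2, "dy": 0, "dz": 8, "turn": 0, "grip": 7.0}, {"dx": 0.2, "dy": 0, "dz": 11.2, "turn": 0, "grip": 7.0}, {"dx": 0.2, "dy": 0, "dz": 11.2, "turn": 0, "grip": 7.0}, {"dx": 0.2, "dy": 0, "dz": 11.2, "turn": 0, "grip": 4.0}, {"dx": 0.2, "dy": 0, "dz": 11.2, "turn": 0, "grip": 4.0}, {"dx": 0.2, "dy": 0, "dz": 11.2, "turn": 0, "grip": 4.0}, {"dx": 0.2, "dy": 0, "dz": 11.2, "turn": 0, "grip": 4.0}], newtons=25)

```text
time: 10.25
tcp_pos: [0.5646, -0.0892, 0.0476]
tcp_rot: [3.14, -0.028, 0.005]
contact_force: [-1.0, 0.3, 6.1]
grip_width: 0.0482
```

>>> apply_moves(moves=[{"dx": 0, "dy": 0, "dz": 0, "turn": 0, "grip": 4.0}, {"dx": 0, "dy": 0, "dz": -3, "turn": 0, "grip": 4.0}, {"dx": 0, "dy": 0, "dz": -7, "turn": 0, "grip": 4.0}, {"dx": 0, "dy": 0, "dz": -11, "turn": 0, "grip": 4.0}, {"dx": 0, "dy": 0, "dz": -15, "turn": 0, "grip": 4.0}, {"dx": 0, "dy": 0, "dz": -18, "turn": 0, "grip": 4.0}, {"dx": 0, "dy": 0, "dz": -18, "turn": 0, "grip": 4.0}])

```text
time: 10.95
tcp_pos: [0.566, -0.0896, 0.2313]
tcp_rot: [3.138, -0.028, 0.016]
contact_force: [1.0, -0.6, -0.5]
grip_width: 0.0481
```

```bash
sed -i 's/r\[3\]/r[4]/' near.py; python3 -c "
from h import *
goal(case(.055,-.045,.25),7.2);goal(case(.055,-.045,.05),7.2)"
```

```text
d [  5.94 -25.48  -1.9 ] turn -0.143 | tcp [ 0.566 -0.09   0.231] yaw -1.0 j6 -0.33 grip 0.048 F [ 1.  -0.6 -0.5] t 10.95
d [  5.74 -25.54  18.1 ] turn -0.143 | tcp [ 0.566 -0.09   0.231] yaw -1.0 j6 -0.33 grip 0.048 F [ 1.  -0.6 -0.5] t 10.95
```

```bash
python3 -c "
from h import *
goal(case(.085,-.045,.23),7.2);goal(case(.085,-.045,.056),7.2)"
```

```text
d [  8.89 -25.91   0.13] turn -0.143 | tcp [ 0.566 -0.09   0.231] yaw -1.0 j6 -0.33 grip 0.048 F [ 1.  -0.6 -0.5] t 10.95
d [  8.71 -25.97  17.53] turn -0.143 | tcp [ 0.566 -0.09   0.231] yaw -1.0 j6 -0.33 grip 0.048 F [ 1.  -0.6 -0.5] t 10.95
```

>>> apply_moves(moves=[{"dx": 2, "dy": -4, "dz": 0, "turn": -0.143, "grip": 4.0}, {"dx": 4, "dy": -8, "dz": 0, "turn": -0.143, "grip": 4.0}, {"dx": 6, "dy": -12, "dz": 0, "turn": -0.143, "grip": 4.0}, {"dx": 8, "dy": -16.5, "dz": 0, "turn": -0.143, "grip": 4.0}, {"dx": 8.9, "dy": -21, "dz": 0, "turn": -0.143, "grip": 4.0}, {"dx": 8.9, "dy": -25.9, "dz": 0, "turn": -0.143, "grip": 4.0}, {"dx": 8.9, "dy": -25.9, "dz": 0, "turn": -0.143, "grip": 4.0}])

```text
time: 11.65
tcp_pos: [0.6556, 0.1754, 0.2233]
tcp_rot: [-3.132, -0.206, 0.004]
contact_force: [-0.2, -0.1, -1.0]
grip_width: 0.048
```

```bash
python3 -c "
from h import *
goal(case(.085,-.045,.056),7.2)
c=cap('scene');cv2.imwrite('pics/sc4.png',cv2.resize(c['color'][60:370,120:480],None,fx=1.8,fy=1.8))"
```

```text
d [ 0.32  0.84 16.73] turn 0.006 | tcp [0.656 0.175 0.223] yaw 7.5 j6 -0.04 grip 0.048 F [-0.2 -0.1 -1. ] t 11.65
```

View pics/sc4.png

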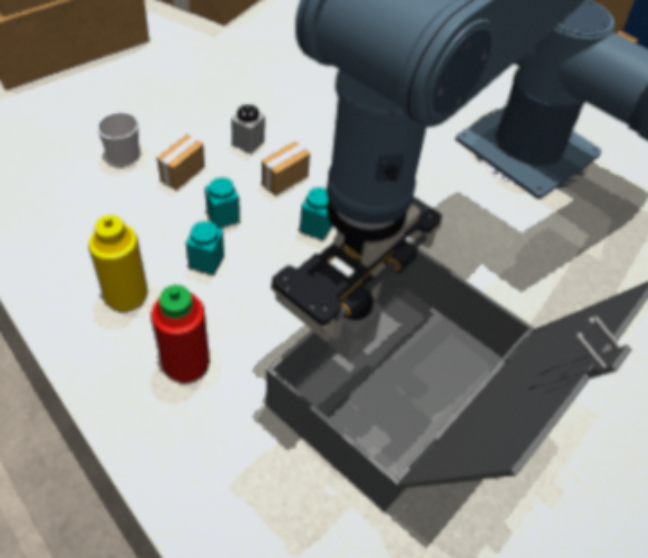

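The case is open and the shaker is held over it at about (350,320). Lowering it now.

>>> apply_moves(moves=[{"dx": 0.3, "dy": 0.6, "dz": 5, "turn": 0, "grip": 4.0}, {"dx": 0.3, "dy": 0.6, "dz": 9, "turn": 0, "grip": 4.0}, {"dx": 0.3, "dy": 0.6, "dz": 13, "turn": 0, "grip": 4.0}, {"dx": 0.3, "dy": 0.6, "dz": 15.5, "turn": 0, "grip": 4.0}, {"dx": 0.3, "dy": 0.6, "dz": 16.5, "turn": 0, "grip": 4.0}, {"dx": 0.3, "dy": 0.6, "dz": 16.7, "turn": 0, "grip": 4.0}, {"dx": 0.3, "dy": 0.6, "dz": 16.7, "turn": 0, "grip": 4.0}])

```text
time: 12.4
tcp_pos: [0.6615, 0.1624, 0.0595]
tcp_rot: [3.135, 0.195, 0.002]
contact_force: [0.9, 0.7, -1.2]
grip_width: 0.0482
```

>>> apply_moves(moves=[{"dx": 0, "dy": 0, "dz": 0.3, "turn": 0, "grip": 4.0}, {"dx": 0, "dy": 0, "dz": 0.5, "turn": 0, "grip": 4.0}, {"dx": 0, "dy": 0, "dz": 0.5, "turn": 0, "grip": 6.2}, {"dx": 0, "dy": 0, "dz": 0.5, "turn": 0, "grip": 6.2}, {"dx": 0, "dy": 0, "dz": -4, "turn": 0, "grip": 6.2}, {"dx": 0, "dy": 0, "dz": -9, "turn": 0, "grip": 6.2}, {"dx": 0, "dy": 0, "dz": -14, "turn": 0, "grip": 7}, {"dx": 0, "dy": 0, "dz": -19, "turn": 0, "grip": 7}])

```text
time: 13.2
tcp_pos: [0.6605, 0.1631, 0.2511]
tcp_rot: [-3.135, -0.197, -0.001]
contact_force: [0.5, -0.2, -0.7]
grip_width: 0.0695
```

```bash
python3 -c "
from h import *
goal([.45,-.09,.3],7.2)"
```

```text
d [-24.04  22.48  -4.91] turn -0.0 | tcp [0.661 0.163 0.251] yaw 7.2 j6 -0.05 grip 0.069 F [ 0.5 -0.2 -0.7] t 13.2
```

>>> apply_moves(moves=[{"dx": -24, "dy": 25, "dz": -5, "turn": 0.5, "grip": 7}, {"dx": -24, "dy": 25, "dz": -5, "turn": 0.5, "grip": 7}, {"dx": -24, "dy": 25, "dz": -5, "turn": 0.5, "grip": 7}, {"dx": -24, "dy": 25, "dz": -5, "turn": 0.8, "grip": 7}, {"dx": -24, "dy": 25, "dz": -5, "turn": 1.0, "grip": 7}, {"dx": -24, "dy": 25, "dz": -5, "turn": 1.2, "grip": 7}, {"dx": -24, "dy": 25, "dz": -5, "turn": 1.2, "grip": 7}, {"dx": -24, "dy": 25, "dz": -5, "turn": 1.2, "grip": 7}])

```text
time: 14.0
tcp_pos: [0.4514, -0.1195, 0.3004]
tcp_rot: [2.687, -1.624, 0.005]
contact_force: [-0.1, -0.1, -0.1]
grip_width: 0.07
```

```bash
python3 near.py p .4343 -.209 .2 -87.5
```

```text
(array([ 0.435, -0.209]), np.float64(0.5), 'cost', np.float64(0.118), ['scene', 'side', 'wrist'], [array([52., 71., 87.]), array([37., 64., 85.]), array([ 61.,  86., 107.])])
scene (array([ 0.4339, -0.2101]), np.float64(179.0), 'cost', np.float64(0.174), ['scene'], [array([52., 71., 87.])])
side (array([ 0.4345, -0.206 ]), np.float64(1.8), 'cost', np.float64(0.058), ['side'], [array([37., 64., 85.])])
wrist (array([ 0.4351, -0.2102]), np.float64(179.7), 'cost', np.float64(0.104), ['wrist'], [array([ 61.,  86., 107.])])
d [7.42 6.22 9.83] turn 0.455 | tcp [ 0.454 -0.114  0.298] yaw -61.4 j6 0.59 grip 0.07 F [ 0.3  0.6 -0.1] t 14.45
```

>>> apply_moves(moves=[{"dx": 7.4, "dy": 6.2, "dz": 5, "turn": 0.487, "grip": 7}, {"dx": 7.4, "dy": 6.2, "dz": 10, "turn": 0.487, "grip": 7}, {"dx": 7.4, "dy": 6.2, "dz": 14, "turn": 0.487, "grip": 7}, {"dx": 7.4, "dy": 6.2, "dz": 16, "turn": 0.487, "grip": 7}, {"dx": 7.4, "dy": 6.2, "dz": 16, "turn": 0.487, "grip": 7}, {"dx": 7.4, "dy": 6.2, "dz": 16, "turn": 0.487, "grip": 7}])

```text
time: 15.05
tcp_pos: [0.4346, -0.209, 0.1388]
tcp_rot: [-2.234, 2.209, 0.003]
contact_force: [-0.2, -0.4, 0.6]
grip_width: 0.0699
```

```bash
python3 -c "
from h import *
goal([.4348,-.2095,.034],-89.3)"
```

```text
d [ 0.06 -0.03 10.48] turn -0.001 | tcp [ 0.435 -0.209  0.139] yaw -89.4 j6 0.88 grip 0.07 F [-0.2 -0.4  0.6] t 15.05
```

>>> apply_moves(moves=[{"dx": 0, "dy": 0, "dz": 4, "turn": 0, "grip": 7}, {"dx": 0, "dy": 0, "dz": 8, "turn": 0, "grip": 7}, {"dx": 0, "dy": 0, "dz": 10.3, "turn": 0, "grip": 7}, {"dx": 0, "dy": 0, "dz": 10.3, "turn": 0, "grip": 7}, {"dx": 0, "dy": 0, "dz": 10.3, "turn": 0, "grip": 3.5}, {"dx": 0, "dy": 0, "dz": 10.3, "turn": 0, "grip": 3.5}, {"dx": 0, "dy": 0, "dz": 10.3, "turn": 0, "grip": 3.5}, {"dx": 0, "dy": 0, "dz": 10.3, "turn": 0, "grip": 3.5}], newtons=25)

```text
time: 15.85
tcp_pos: [0.4353, -0.21, 0.0369]
tcp_rot: [-2.231, 2.211, -0.004]
contact_force: [-0.7, 1.0, 0.6]
grip_width: 0.0425
```

>>> apply_moves(moves=[{"dx": 0, "dy": 0, "dz": 0, "turn": 0, "grip": 3.5}, {"dx": 0, "dy": 0, "dz": -3, "turn": 0, "grip": 3.5}, {"dx": 0, "dy": 0, "dz": -7, "turn": 0, "grip": 3.5}, {"dx": 0, "dy": 0, "dz": -11, "turn": 0, "grip": 3.5}, {"dx": 0, "dy": 0, "dz": -16, "turn": 0, "grip": 3.5}, {"dx": 0, "dy": 0, "dz": -20, "turn": 0, "grip": 3.5}, {"dx": 0, "dy": 0, "dz": -20, "turn": 0, "grip": 3.5}])

```text
time: 16.55
tcp_pos: [0.437, -0.2116, 0.2419]
tcp_rot: [-2.23, 2.211, -0.019]
contact_force: [0.6, -0.1, -0.7]
grip_width: 0.0419
```

```bash
python3 -c "
from h import *
goal(case(-.08,-.045,.23),7.2)"
```

```text
d [-35.84  -6.19   0.97] turn 1.454 | tcp [ 0.437 -0.212  0.242] yaw -89.5 j6 0.88 grip 0.042 F [ 0.6 -0.1 -0.7] t 16.55
```

>>> apply_moves(moves=[{"dx": 0, "dy": 0, "dz": 0, "turn": -0.14, "grip": 3.5}, {"dx": -2, "dy": 0, "dz": 0, "turn": -0.28, "grip": 3.5}, {"dx": -6, "dy": -1, "dz": 0, "turn": -0.42, "grip": 3.5}, {"dx": -10, "dy": -2, "dz": 0, "turn": -0.56, "grip": 3.5}, {"dx": -14, "dy": -3, "dz": 0, "turn": -0.7, "grip": 3.5}, {"dx": -18, "dy": -4, "dz": 0, "turn": -0.84, "grip": 3.5}, {"dx": -22, "dy": -5, "dz": 0, "turn": -0.98, "grip": 3.5}, {"dx": -26, "dy": -6, "dz": 0, "turn": -1.12, "grip": 3.5}])

```text
time: 17.35
tcp_pos: [0.4915, 0.0526, 0.2344]
tcp_rot: [3.067, -0.68, -0.003]
contact_force: [0.1, -0.1, -0.6]
grip_width: 0.042
```

```bash
python3 -c "
from h import *
goal(case(-.08,-.045,.23),7.2)"
```

```text
d [-3.61 -8.75  0.44] turn -0.562 | tcp [0.492 0.053 0.234] yaw -25.0 j6 0.32 grip 0.042 F [ 0.1 -0.1 -0.6] t 17.35
```

>>> apply_moves(moves=[{"dx": -1, "dy": -3, "dz": 0, "turn": -0.14, "grip": 3.5}, {"dx": -2.5, "dy": -6, "dz": 0, "turn": -0.28, "grip": 3.5}, {"dx": -3.6, "dy": -8.7, "dz": 0, "turn": -0.42, "grip": 3.5}, {"dx": -3.6, "dy": -8.7, "dz": 0, "turn": -0.56, "grip": 3.5}, {"dx": -3.6, "dy": -8.7, "dz": 0, "turn": -0.562, "grip": 3.5}, {"dx": -3.6, "dy": -8.7, "dz": 0, "turn": -0.562, "grip": 3.5}])

```text
time: 17.95
tcp_pos: [0.4963, 0.1447, 0.2347]
tcp_rot: [3.136, 0.183, -0.003]
contact_force: [-0.5, -1.2, -1.2]
grip_width: 0.0422
```

```bash
python3 -c "
from h import *
goal(case(-.08,-.045,.045),7.2)"
```

```text
d [ 1.000e-02 -2.600e-01  1.897e+01] turn -0.009 | tcp [0.496 0.145 0.235] yaw 6.7 j6 -0.05 grip 0.042 F [-0.5 -1.2 -1.2] t 17.95
```

>>> apply_moves(moves=[{"dx": 0, "dy": -0.2, "dz": 5, "turn": -0.009, "grip": 3.5}, {"dx": 0, "dy": -0.2, "dz": 9, "turn": -0.009, "grip": 3.5}, {"dx": 0, "dy": -0.2, "dz": 13, "turn": -0.009, "grip": 3.5}, {"dx": 0, "dy": -0.2, "dz": 16, "turn": -0.009, "grip": 3.5}, {"dx": 0, "dy": -0.2, "dz": 18, "turn": -0.009, "grip": 3.5}, {"dx": 0, "dy": -0.2, "dz": 18.8, "turn": -0.009, "grip": 3.5}, {"dx": 0, "dy": -0.2, "dz": 18.8, "turn": -0.009, "grip": 3.5}])

```text
time: 18.65
tcp_pos: [0.4959, 0.1462, 0.0466]
tcp_rot: [3.135, 0.198, -0.004]
contact_force: [-0.2, 0.7, -1.3]
grip_width: 0.0415
```

```bash
python3 -c "
from h import *
goal(case(-.08,-.045,.043),7.2)"
```

```text
d [-0.   -0.1   0.36] turn 0.0 | tcp [0.496 0.146 0.047] yaw 7.2 j6 -0.06 grip 0.042 F [-0.2  0.7 -1.3] t 18.65
```

>>> apply_moves(moves=[{"dx": 0, "dy": 0, "dz": 0.3, "turn": 0, "grip": 3.5}, {"dx": 0, "dy": 0, "dz": 0.3, "turn": 0, "grip": 5.5}, {"dx": 0, "dy": 0, "dz": 0.3, "turn": 0, "grip": 5.5}, {"dx": 0, "dy": 0, "dz": 0.3, "turn": 0, "grip": 5.5}, {"dx": 0, "dy": 0, "dz": -4, "turn": 0, "grip": 5.5}, {"dx": 0, "dy": 0, "dz": -9, "turn": 0, "grip": 5.5}, {"dx": 0, "dy": 0, "dz": -14, "turn": 0, "grip": 7}, {"dx": 0, "dy": 0, "dz": -19, "turn": 0, "grip": 7}])

```text
time: 19.45
tcp_pos: [0.4962, 0.147, 0.2401]
tcp_rot: [-3.135, -0.203, -0.002]
contact_force: [1.1, 0.3, -0.1]
grip_width: 0.0664
```

```bash
python3 -c "
from h import *
goal([.47,-.21,.32],-60)"
```

```text
d [-7.19 35.07 -7.99] turn 1.176 | tcp [0.496 0.147 0.24 ] yaw 7.4 j6 -0.06 grip 0.066 F [ 1.1  0.3 -0.1] t 19.45
```

>>> apply_moves(moves=[{"dx": -2, "dy": 5, "dz": -3, "turn": 0.14, "grip": 8}, {"dx": -3, "dy": 10, "dz": -5, "turn": 0.28, "grip": 8}, {"dx": -4, "dy": 15, "dz": -8, "turn": 0.42, "grip": 8}, {"dx": -5, "dy": 20, "dz": -8, "turn": 0.56, "grip": 8}, {"dx": -6, "dy": 25, "dz": -8, "turn": 0.7, "grip": 8}, {"dx": -7, "dy": 30, "dz": -8, "turn": 0.84, "grip": 8}, {"dx": -7, "dy": 35, "dz": -8, "turn": 0.98, "grip": 8}, {"dx": -7, "dy": 35, "dz": -8, "turn": 1.12, "grip": 8}])

```text
time: 20.25
tcp_pos: [0.4717, -0.2129, 0.318]
tcp_rot: [2.756, -1.505, 0.002]
contact_force: [-0.0, 0.7, -0.1]
grip_width: 0.0802
```

```bash
python3 near.py s .422 -.327 .2 -60;  python3 -c "
from h import *
c=cap('wrist');cv2.imwrite('pics/w5.png',c['color'])"
```

```text
(array([ 0.4274, -0.3281]), np.float64(32.5), 'cost', np.float64(0.154), ['scene', 'side', 'wrist'], [array([54., 54., 54.]), array([52., 56., 57.]), array([42., 43., 44.])])
scene (array([ 0.4225, -0.3295]), np.float64(28.7), 'cost', np.float64(0.112), ['scene'], [array([54., 54., 54.])])
side (array([ 0.4277, -0.3217]), np.float64(6.3), 'cost', np.float64(0.171), ['side'], [array([52., 56., 57.])])
wrist (array([ 0.4277, -0.3284]), np.float64(32.6), 'cost', np.float64(0.122), ['wrist'], [array([42., 43., 44.])])
d [ 7.57 10.37 11.79] turn 0.059 | tcp [ 0.472 -0.208  0.318] yaw -56.6 j6 0.36 grip 0.08 F [-0.3 -0.2  0.4] t 20.7
```

View pics/w5.png

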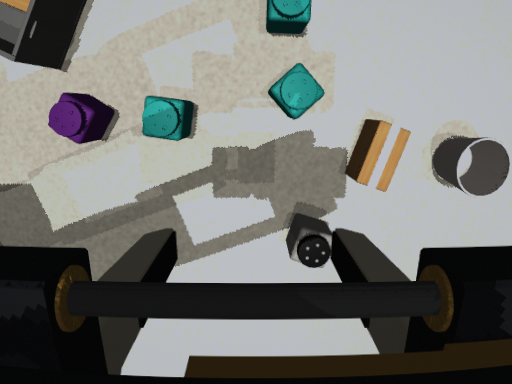

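The wrist view shows the steel shaker at (313,245), the second packet at (378,155) and the cup just beyond it at (470,165). No further kit items are visible here. Grasping this shaker next.

>>> apply_moves(moves=[{"dx": 4, "dy": 5, "dz": 3, "turn": 0.016, "grip": 8}, {"dx": 7.6, "dy": 10.3, "dz": 7, "turn": 0.016, "grip": 8}, {"dx": 7.6, "dy": 10.3, "dz": 12, "turn": 0.016, "grip": 8}, {"dx": 7.6, "dy": 10.3, "dz": 16, "turn": 0.016, "grip": 8}, {"dx": 7.6, "dy": 10.3, "dz": 17, "turn": 0.016, "grip": 8}, {"dx": 7.6, "dy": 10.3, "dz": 17, "turn": 0.016, "grip": 8}, {"dx": 7.6, "dy": 10.3, "dz": 17, "turn": 0.016, "grip": 8}])

```text
time: 21.45
tcp_pos: [0.4281, -0.3288, 0.1482]
tcp_rot: [-2.752, 1.515, 0.0]
contact_force: [-0.2, 0.4, -0.4]
grip_width: 0.0799
```

```bash
python3 near.py s .427 -.328 .04 -57.5
```

```text
(array([ 0.4274, -0.3295]), np.float64(29.3), 'cost', np.float64(0.182), ['scene', 'side', 'wrist'], [array([46., 46., 46.]), array([49., 53., 54.]), array([30., 31., 31.])])
scene (array([ 0.4288, -0.3245]), np.float64(153.0), 'cost', np.float64(0.161), ['scene'], [array([46., 46., 46.])])
side (array([ 0.4275, -0.32  ]), np.float64(4.8), 'cost', np.float64(0.195), ['side'], [array([49., 53., 54.])])
wrist (array([ 0.4275, -0.3295]), np.float64(29.4), 'cost', np.float64(0.151), ['wrist'], [array([30., 31., 31.])])
d [-0.02  0.07 10.83] turn -0.003 | tcp [ 0.428 -0.329  0.148] yaw -57.7 j6 0.14 grip 0.08 F [-0.1  0.4 -0. ] t 21.9
```

>>> apply_moves(moves=[{"dx": 0, "dy": 0, "dz": 4, "turn": 0, "grip": 8}, {"dx": 0, "dy": 0, "dz": 8, "turn": 0, "grip": 8}, {"dx": 0, "dy": 0, "dz": 10.6, "turn": 0, "grip": 8}, {"dx": 0, "dy": 0, "dz": 10.6, "turn": 0, "grip": 8}, {"dx": 0, "dy": 0, "dz": 10.6, "turn": 0, "grip": 4}, {"dx": 0, "dy": 0, "dz": 10.6, "turn": 0, "grip": 4}, {"dx": 0, "dy": 0, "dz": 10.6, "turn": 0, "grip": 4}, {"dx": 0, "dy": 0, "dz": 10.6, "turn": 0, "grip": 4}], newtons=25)

```text
time: 22.7
tcp_pos: [0.4282, -0.3297, 0.0429]
tcp_rot: [2.751, -1.515, 0.003]
contact_force: [-0.0, -0.6, 6.7]
grip_width: 0.0532
```

>>> apply_moves(moves=[{"dx": 0, "dy": 0, "dz": 0, "turn": 0, "grip": 4}, {"dx": 0, "dy": 0, "dz": -3, "turn": 0, "grip": 4}, {"dx": 0, "dy": 0, "dz": -7, "turn": 0, "grip": 4}, {"dx": 0, "dy": 0, "dz": -11, "turn": 0, "grip": 4}, {"dx": 0, "dy": 0, "dz": -16, "turn": 0, "grip": 4}, {"dx": 0, "dy": 0, "dz": -20, "turn": 0, "grip": 4}, {"dx": 0, "dy": 0, "dz": -20, "turn": 0, "grip": 4}])

```text
time: 23.4
tcp_pos: [0.4299, -0.3315, 0.2483]
tcp_rot: [2.748, -1.513, 0.018]
contact_force: [0.3, -0.7, -0.9]
grip_width: 0.0531
```

```bash
python3 -c "
from h import *
goal(case(0,-.05,.23),7.2)"
```

```text
d [-33.11 -38.19   1.49] turn -1.133 | tcp [ 0.43  -0.332  0.248] yaw -57.7 j6 0.14 grip 0.053 F [ 0.3 -0.7 -0.9] t 23.4
```

>>> apply_moves(moves=[{"dx": -4, "dy": -4, "dz": 0, "turn": -0.14, "grip": 4}, {"dx": -8, "dy": -8, "dz": 0, "turn": -0.28, "grip": 4}, {"dx": -12, "dy": -12, "dz": 0, "turn": -0.42, "grip": 4}, {"dx": -16, "dy": -17, "dz": 0, "turn": -0.56, "grip": 4}, {"dx": -20, "dy": -22, "dz": 0, "turn": -0.7, "grip": 4}, {"dx": -23, "dy": -26, "dz": 0, "turn": -0.84, "grip": 4}, {"dx": -26, "dy": -30, "dz": 0, "turn": -0.98, "grip": 4}, {"dx": -29, "dy": -34, "dz": 0, "turn": -1.12, "grip": 4}])

```text
time: 24.2
tcp_pos: [0.543, 0.0552, 0.2404]
tcp_rot: [-3.136, -0.186, 0.002]
contact_force: [0.1, -1.1, -2.0]
grip_width: 0.0518
```

```bash
python3 -c "
from h import *
goal(case(0,-.05,.23),7.2)
c=cap('side');d=cap('scene')
cv2.imwrite('pics/s6.png',np.hstack([cv2.resize(c['color'][20:280,80:340],None,fx=1.5,fy=1.5),cv2.resize(d['color'][80:340,180:440],None,fx=1.5,fy=1.5)]))"
```

```text
d [ 4.41 -9.26  1.04] turn -0.007 | tcp [0.543 0.055 0.24 ] yaw 6.8 j6 -0.22 grip 0.052 F [ 0.1 -1.1 -2. ] t 24.2
```

View pics/s6.png

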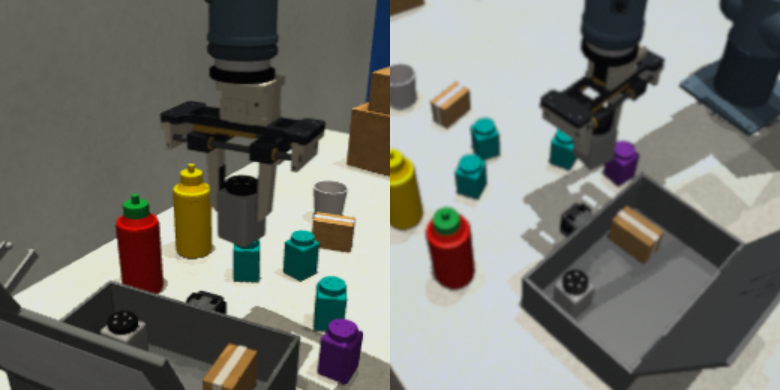

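The shaker is held upright, slightly skewed, and the first two items stand in the case. Continuing.

>>> apply_moves(moves=[{"dx": 2, "dy": -4, "dz": 0, "turn": -0.007, "grip": 4}, {"dx": 4, "dy": -8, "dz": 0, "turn": -0.007, "grip": 4}, {"dx": 4.4, "dy": -9.2, "dz": 0, "turn": -0.007, "grip": 4}, {"dx": 4.4, "dy": -9.2, "dz": 0, "turn": -0.007, "grip": 4}, {"dx": 4.4, "dy": -9.2, "dz": 3, "turn": -0.007, "grip": 4}])

```text
time: 24.8
tcp_pos: [0.5788, 0.1486, 0.2145]
tcp_rot: [3.135, 0.189, 0.011]
contact_force: [-0.1, -0.2, -1.7]
grip_width: 0.0517
```

```bash
python3 -c "
from h import *
goal(case(0,-.05,.052),7.2)"
```

```text
d [-0.37 -0.43 16.25] turn -0.005 | tcp [0.579 0.149 0.215] yaw 6.9 j6 -0.05 grip 0.052 F [-0.1 -0.2 -1.7] t 24.8
```

>>> apply_moves(moves=[{"dx": -0.3, "dy": -0.2, "dz": 4, "turn": -0.005, "grip": 4}, {"dx": -0.3, "dy": -0.2, "dz": 8, "turn": -0.005, "grip": 4}, {"dx": -0.3, "dy": -0.2, "dz": 12, "turn": -0.005, "grip": 4}, {"dx": -0.3, "dy": -0.2, "dz": 14.5, "turn": -0.005, "grip": 4}, {"dx": -0.3, "dy": -0.2, "dz": 15.3, "turn": -0.005, "grip": 4}, {"dx": -0.3, "dy": -0.2, "dz": 15.3, "turn": -0.005, "grip": 4}])

```text
time: 25.4
tcp_pos: [0.5724, 0.1495, 0.0575]
tcp_rot: [3.135, 0.194, -0.005]
contact_force: [0.3, -1.0, -1.3]
grip_width: 0.0521
```

```bash
python3 -c "
from h import *
goal(case(0,-.05,.050),7.2)"
```

```text
d [ 0.37 -0.23  0.75] turn -0.002 | tcp [0.572 0.15  0.058] yaw 7.1 j6 -0.06 grip 0.052 F [ 0.3 -1.  -1.3] t 25.4
```

>>> apply_moves(moves=[{"dx": 0.3, "dy": 0, "dz": 0.4, "turn": 0, "grip": 4}, {"dx": 0.3, "dy": 0, "dz": 0.7, "turn": 0, "grip": 4}, {"dx": 0.3, "dy": 0, "dz": 0.7, "turn": 0, "grip": 6.6}, {"dx": 0.3, "dy": 0, "dz": 0.7, "turn": 0, "grip": 6.6}, {"dx": 0.3, "dy": 0, "dz": 0.7, "turn": 0, "grip": 6.6}, {"dx": 0.3, "dy": 0, "dz": -4, "turn": 0, "grip": 6.6}, {"dx": 0.3, "dy": 0, "dz": -9, "turn": 0, "grip": 6.6}, {"dx": 0.3, "dy": 0, "dz": -14, "turn": 0, "grip": 7}])

```text
time: 26.2
tcp_pos: [0.576, 0.1515, 0.2003]
tcp_rot: [3.135, 0.197, -0.001]
contact_force: [1.0, -0.1, 0.6]
grip_width: 0.0689
```

```bash
python3 -c "
from h import *
goal([.545,-.22,.32],-60)"
```

```text
d [ -7.72  36.47 -11.97] turn 1.172 | tcp [0.576 0.152 0.2  ] yaw 7.2 j6 -0.06 grip 0.069 F [ 1.  -0.1  0.6] t 26.2
```

>>> apply_moves(moves=[{"dx": 0, "dy": 2, "dz": -5, "turn": 0.14, "grip": 7}, {"dx": -2, "dy": 7, "dz": -10, "turn": 0.28, "grip": 7}, {"dx": -3, "dy": 12, "dz": -12, "turn": 0.42, "grip": 7}, {"dx": -4, "dy": 17, "dz": -12, "turn": 0.56, "grip": 7}, {"dx": -5, "dy": 22, "dz": -12, "turn": 0.7, "grip": 7}, {"dx": -6, "dy": 27, "dz": -12, "turn": 0.84, "grip": 7}, {"dx": -7, "dy": 32, "dz": -12, "turn": 0.98, "grip": 7}, {"dx": -7.7, "dy": 36.5, "dz": -12, "turn": 1.12, "grip": 7}])

```text
time: 27.0
tcp_pos: [0.5463, -0.1953, 0.3193]
tcp_rot: [-2.757, 1.507, -0.002]
contact_force: [0.7, 0.3, -0.5]
grip_width: 0.0697
```

```bash
python3 near.py p .571 -.34 .2; python3 -c "
from h import *
c=cap('wrist');cv2.imwrite('pics/w7.png',c['color'])
for n in('scene','wrist'):
  c=cap(n)
  for d in robot.pinpoint(n,'cup'): print(d['conf'],at(c,d['position'],0))"
```

```text
(array([ 0.5749, -0.3337]), np.float64(5.9), 'cost', np.float64(0.168), ['side', 'wrist'], [array([48., 75., 98.]), array([ 78., 105., 127.])])
scene None
side (array([ 0.5756, -0.3312]), np.float64(7.8), 'cost', np.float64(0.171), ['side'], [array([48., 75., 98.])])
wrist (array([ 0.5763, -0.3349]), np.float64(6.1), 'cost', np.float64(0.159), ['wrist'], [array([ 78., 105., 127.])])
d [13.39  5.43 11.88] turn -1.095 | tcp [ 0.547 -0.192  0.319] yaw -56.9 j6 0.46 grip 0.07 F [ 0.7  0.7 -0.3] t 27.45
0.27 [[4.73677728e-01 1.27031005e-01 1.11022302e-16]]
0.19 [[0.64113264 0.15339993 0.        ]]
0.86 [[ 0.63628551 -0.4498042   0.        ]]
```

View pics/w7.png

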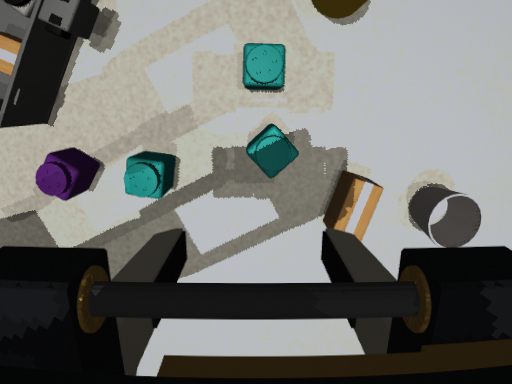

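The packet is at (352,205) and the cup at (450,215), clear of where the fingers will go.

>>> apply_moves(moves=[{"dx": 5, "dy": 2, "dz": 0, "turn": 0.14, "grip": 7}, {"dx": 9, "dy": 4, "dz": 2, "turn": 0.28, "grip": 7}, {"dx": 13.4, "dy": 5.4, "dz": 5, "turn": 0.42, "grip": 7}, {"dx": 13.4, "dy": 5.4, "dz": 9, "turn": 0.473, "grip": 7}, {"dx": 13.4, "dy": 5.4, "dz": 12, "turn": 0.473, "grip": 7}, {"dx": 13.4, "dy": 5.4, "dz": 12, "turn": 0.473, "grip": 7}, {"dx": 13.4, "dy": 5.4, "dz": 12, "turn": 0.473, "grip": 7}])

```text
time: 28.4
tcp_pos: [0.5746, -0.3352, 0.1988]
tcp_rot: [-2.333, 2.104, 0.001]
contact_force: [-0.4, 0.0, 1.0]
grip_width: 0.0699
```

```bash
python3 near.py p .575 -.336 .034 -84
```

```text
(array([ 0.5682, -0.3338]), np.float64(27.1), 'cost', np.float64(0.158), ['scene', 'side'], [array([50., 69., 84.]), array([41., 71., 96.])])
scene (array([ 0.5666, -0.3374]), np.float64(23.9), 'cost', np.float64(0.113), ['scene'], [array([50., 69., 84.])])
side (array([ 0.5749, -0.3422]), np.float64(146.1), 'cost', np.float64(0.176), ['side'], [array([41., 71., 96.])])
wrist None
d [-0.24  0.65 16.54] turn -0.002 | tcp [ 0.575 -0.335  0.199] yaw -84.1 j6 0.77 grip 0.07 F [-0.3 -0.4  0.2] t 28.85
```

```bash
python3 - <<'E'
from h import *
c=cap('wrist')
for f,p,y in (('w5',(.472,-.208,.318),-56.6),('w7',(.547,-.192,.319),-56.9),('w_o',(.507,-.054,.416),7.3)):
    im=cv2.imread(f'pics/{f}.png');h=cv2.cvtColor(im,cv2.COLOR_BGR2HSV)
    m=((h[...,0]>5)&(h[...,0]<22)&(h[...,1]>110)&(h[...,2]>150)).astype(np.uint8)
    T=np.eye(4);a=np.radians(y);T[:3,:3]=np.array([[np.cos(a),np.sin(a),0],[np.sin(a),-np.cos(a),0],[0,0,-1]]);T[:3,3]=p
    c['view']=np.linalg.inv(T@np.array(c['mount']))
    n,l,st,ce=cv2.connectedComponentsWithStats(m)
    for i in range(1,n):
        if st[i,4]<60: continue
        P=at(c,np.argwhere(l==i)[:,::-1],.06)[:,:2];(cx,cy),(w,hh),an=cv2.minAreaRect(P.astype(np.float32)*1000)
        v=np.linalg.svd(P-P.mean(0),full_matrices=False)[2][0]
        print(f,st[i],round(cx),round(cy),round(w),round(hh),round(an,1),'pca',np.degrees(np.arctan2(v[1],v[0])).round(1)%180)
E
```

```text
w5 [  0   0  30  11 187] 482 139 12 40 27.0 pca 109.0
w5 [357 121  34  64 709] 568 -321 78 14 14.8 pca 14.699999999999989
w5 [377 129  33  62 633] 575 -347 78 13 14.8 pca 14.900000000000006
w7 [  0  35  20  19 230] 514 139 14 30 8.6 pca 95.4
w7 [  0  59  14  16 147] 488 131 14 20 8.7 pca 90.8
w7 [335 179  30  52 334] 574 -320 68 13 14.6 pca 13.400000000000006
w7 [354 185  29  56 531] 578 -346 73 13 14.6 pca 15.300000000000011
w_o [173 233  49  11 384] 436 -194 77 13 2.7 pca 3.0
w_o [172 249  49  10 334] 436 -221 78 12 2.6 pca 2.9
w_o [249 324  45  11 259] 576 -345 77 12 14.9 pca 15.0
```

```bash
python3 -c "
from h import *
goal([.5715,-.334,.034],-75.2)"
```

```text
d [-0.18  0.31 16.51] turn -0.155 | tcp [ 0.575 -0.335  0.199] yaw -84.1 j6 0.77 grip 0.07 F [ 0.3 -0.2  0.5] t 28.9
```

>>> apply_moves(moves=[{"dx": -0.2, "dy": 0.3, "dz": 4, "turn": -0.14, "grip": 7}, {"dx": -0.2, "dy": 0.3, "dz": 8, "turn": -0.155, "grip": 7}, {"dx": -0.2, "dy": 0.3, "dz": 12, "turn": -0.155, "grip": 7}, {"dx": -0.2, "dy": 0.3, "dz": 15, "turn": -0.155, "grip": 7}, {"dx": -0.2, "dy": 0.3, "dz": 16.4, "turn": -0.155, "grip": 7}, {"dx": -0.2, "dy": 0.3, "dz": 16.4, "turn": -0.155, "grip": 7}, {"dx": -0.2, "dy": 0.3, "dz": 16.4, "turn": -0.155, "grip": 3.5}, {"dx": -0.2, "dy": 0.3, "dz": 16.4, "turn": -0.155, "grip": 3.5}])

```text
time: 29.7
tcp_pos: [0.5726, -0.3347, 0.0367]
tcp_rot: [2.489, -1.917, 0.006]
contact_force: [-0.1, 0.3, -0.5]
grip_width: 0.0583
```

>>> apply_moves(moves=[{"dx": 0, "dy": 0, "dz": 0, "turn": 0, "grip": 3.5}, {"dx": 0, "dy": 0, "dz": 0, "turn": 0, "grip": 3.5}, {"dx": 0, "dy": 0, "dz": 0, "turn": 0, "grip": 3.5}, {"dx": 0, "dy": 0, "dz": -3, "turn": 0, "grip": 3.5}, {"dx": 0, "dy": 0, "dz": -8, "turn": 0, "grip": 3.5}, {"dx": 0, "dy": 0, "dz": -13, "turn": 0, "grip": 3.5}, {"dx": 0, "dy": 0, "dz": -18, "turn": 0, "grip": 3.5}, {"dx": 0, "dy": 0, "dz": -21, "turn": 0, "grip": 3.5}])

```text
time: 30.5
tcp_pos: [0.5721, -0.3343, 0.2494]
tcp_rot: [2.488, -1.917, 0.009]
contact_force: [-0.2, -0.5, -0.3]
grip_width: 0.0416
```

```bash
python3 -c "
from h import *
goal(case(-.08,.048,.25),7.2)"
```

```text
d [-57.72  -6.12  -0.31] turn -1.439 | tcp [ 0.572 -0.334  0.249] yaw -75.2 j6 0.62 grip 0.042 F [-0.2 -0.5 -0.3] t 30.5
```

>>> apply_moves(moves=[{"dx": -4, "dy": 0, "dz": 0, "turn": -0.14, "grip": 3.5}, {"dx": -8, "dy": -1, "dz": 0, "turn": -0.28, "grip": 3.5}, {"dx": -12, "dy": -1, "dz": 0, "turn": -0.42, "grip": 3.5}, {"dx": -16, "dy": -2, "dz": 0, "turn": -0.56, "grip": 3.5}, {"dx": -20, "dy": -2, "dz": 0, "turn": -0.7, "grip": 3.5}, {"dx": -24, "dy": -3, "dz": 0, "turn": -0.84, "grip": 3.5}, {"dx": -28, "dy": -3, "dz": 0, "turn": -0.98, "grip": 3.5}, {"dx": -32, "dy": -3, "dz": 0, "turn": -1.12, "grip": 3.5}])

```text
time: 31.3
tcp_pos: [0.518, -0.015, 0.2443]
tcp_rot: [-3.128, 0.294, 0.0]
contact_force: [0.9, 0.9, -1.4]
grip_width: 0.0422
```

```bash
python3 -c "
from h import *
goal(case(-.08,.048,.25),7.2)"
```

```text
d [ -8.06 -24.37  -0.56] turn -0.313 | tcp [ 0.518 -0.015  0.244] yaw -10.7 j6 -0.06 grip 0.042 F [ 0.9  0.9 -1.4] t 31.3
```

>>> apply_moves(moves=[{"dx": -1, "dy": -4, "dz": 0, "turn": -0.14, "grip": 3.5}, {"dx": -3, "dy": -8, "dz": 0, "turn": -0.28, "grip": 3.5}, {"dx": -4, "dy": -12, "dz": 0, "turn": -0.313, "grip": 3.5}, {"dx": -5.5, "dy": -16, "dz": 0, "turn": -0.313, "grip": 3.5}, {"dx": -7, "dy": -20, "dz": 0, "turn": -0.313, "grip": 3.5}, {"dx": -8, "dy": -24, "dz": 0, "turn": -0.313, "grip": 3.5}, {"dx": -8, "dy": -24, "dz": 0, "turn": -0.313, "grip": 3.5}, {"dx": -8, "dy": -24, "dz": 0, "turn": -0.313, "grip": 3.5}])

```text
time: 32.1
tcp_pos: [0.4857, 0.235, 0.2442]
tcp_rot: [3.135, 0.192, -0.001]
contact_force: [-0.1, -0.0, -1.4]
grip_width: 0.0419
```

```bash
python3 -c "
from h import *
goal(case(-.08,.048,.045),7.2)
c=cap('wrist');d=cap('scene')
cv2.imwrite('pics/w8.png',np.hstack([cv2.resize(c['color'],None,fx=.75,fy=.75),cv2.resize(d['color'][100:360,200:500],None,fx=1.1,fy=288/260)]))"
```

```text
d [-0.09 -0.48 19.92] turn -0.003 | tcp [0.486 0.235 0.244] yaw 7.0 j6 0.12 grip 0.042 F [-0.1 -0.  -1.4] t 32.1
```

View pics/w8.png

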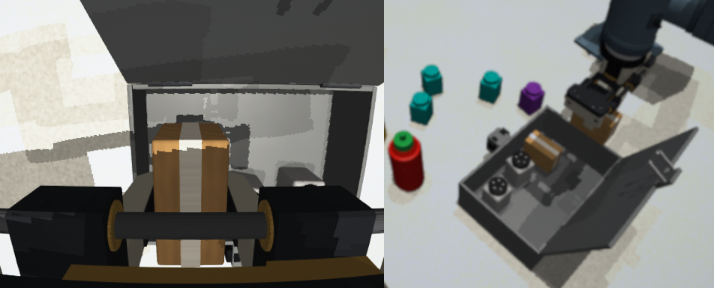

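The packet is held straight, and the free space behind the first packet is clear. Lowering it.

>>> apply_moves(moves=[{"dx": 0, "dy": -0.4, "dz": 4, "turn": 0, "grip": 3.5}, {"dx": 0, "dy": -0.4, "dz": 8, "turn": 0, "grip": 3.5}, {"dx": 0, "dy": -0.4, "dz": 12, "turn": 0, "grip": 3.5}, {"dx": 0, "dy": -0.4, "dz": 16, "turn": 0, "grip": 3.5}, {"dx": 0, "dy": -0.4, "dz": 18.5, "turn": 0, "grip": 3.5}, {"dx": 0, "dy": -0.4, "dz": 19.6, "turn": 0, "grip": 3.5}, {"dx": 0, "dy": -0.4, "dz": 19.6, "turn": 0, "grip": 3.5}])

```text
time: 32.9
tcp_pos: [0.4852, 0.2369, 0.0473]
tcp_rot: [3.135, 0.185, -0.005]
contact_force: [-0.4, 0.7, 0.3]
grip_width: 0.0418
```

```bash
python3 -c "
from h import *
goal(case(-.08,.048,.043),7.2);print(incase(robot.sense()['tcp_pos']))"
```

```text
d [-0.08 -0.28  0.43] turn -0.007 | tcp [0.485 0.237 0.047] yaw 6.8 j6 0.13 grip 0.042 F [-0.4  0.7  0.3] t 32.9
[-0.07922357  0.04524012  0.04731012]
```

>>> apply_moves(moves=[{"dx": 0, "dy": -0.1, "dz": 0.3, "turn": 0, "grip": 3.5}, {"dx": 0, "dy": -0.1, "dz": 0.3, "turn": 0, "grip": 3.5}, {"dx": 0, "dy": -0.1, "dz": 0.3, "turn": 0, "grip": 5.6}, {"dx": 0, "dy": -0.1, "dz": 0.3, "turn": 0, "grip": 5.6}, {"dx": 0, "dy": -0.1, "dz": 0.3, "turn": 0, "grip": 5.6}, {"dx": 0, "dy": -0.1, "dz": -4, "turn": 0, "grip": 5.6}, {"dx": 0, "dy": -0.1, "dz": -9, "turn": 0, "grip": 5.6}, {"dx": 0, "dy": -0.1, "dz": -14, "turn": 0, "grip": 5.6}])

```text
time: 33.7
tcp_pos: [0.485, 0.2392, 0.19]
tcp_rot: [3.136, 0.189, -0.002]
contact_force: [1.3, 0.7, -0.3]
grip_width: 0.0562
```

>>> apply_moves(moves=[{"dx": 4, "dy": 5, "dz": -5, "turn": 0, "grip": 5}, {"dx": 8, "dy": 10, "dz": -9, "turn": 0, "grip": 3}, {"dx": 8, "dy": 14, "dz": -14, "turn": 0, "grip": 0}, {"dx": 8, "dy": 14, "dz": -18, "turn": 0, "grip": 0}, {"dx": 8, "dy": 14, "dz": -20, "turn": 0, "grip": 0}, {"dx": 8, "dy": 14, "dz": -20, "turn": 0, "grip": 0}])

```text
time: 34.3
tcp_pos: [0.5837, 0.108, 0.3942]
tcp_rot: [3.135, 0.185, 0.013]
contact_force: [1.3, 0.6, 0.5]
grip_width: 0.0145
```

```bash
python3 -c "
from h import *
goal(case(0,.26,.42),7.2)
c=cap('wrist');d=cap('scene');e=cap('side')
cv2.imwrite('pics/w9.png',np.vstack([np.hstack([cv2.resize(c['color'],(400,300)),cv2.resize(d['color'],(400,300))]),np.hstack([cv2.resize(e['color'],(400,300)),cv2.resize(d['color'][170:320,220:420],(400,300))])]))
for n in('scene','side','wrist'):
  print(n,[(k,round(x['conf'],2),np.round(x['position'])) for k in('shaker_a','pack_a') for x in robot.pinpoint(n,k)])
"
```

```text
d [ -0.48 -35.49  -2.64] turn -0.008 | tcp [0.584 0.108 0.394] yaw 6.8 j6 -0.12 grip 0.015 F [1.3 0.6 0.5] t 34.3
scene [('shaker_a', 0.91, array([327., 250.])), ('shaker_a', 0.84, array([295., 177.])), ('shaker_a', 0.76, array([240., 174.])), ('shaker_a', 0.74, array([302., 275.])), ('shaker_a', 0.6, array([334., 184.])), ('shaker_a', 0.59, array([235., 196.])), ('pack_a', 0.81, array([341., 234.])), ('pack_a', 0.7, array([371., 256.])), ('pack_a', 0.53, array([325., 247.]))]
side [('shaker_a', 0.93, array([299., 222.])), ('shaker_a', 0.87, array([164., 245.])), ('shaker_a', 0.72, array([198., 258.])), ('shaker_a', 0.72, array([305., 255.])), ('shaker_a', 0.67, array([247., 193.])), ('shaker_a', 0.6, array([281., 188.])), ('pack_a', 0.78, array([232., 272.])), ('pack_a', 0.71, array([207., 309.]))]
wrist [('shaker_a', 0.86, array([254., 128.])), ('shaker_a', 0.83, array([123., 204.])), ('shaker_a', 0.62, array([310., 121.])), ('shaker_a', 0.53, array([222., 333.])), ('pack_a', 0.79, array([195.,  53.])), ('pack_a', 0.64, array([197., 122.]))]
```

View pics/w9.png

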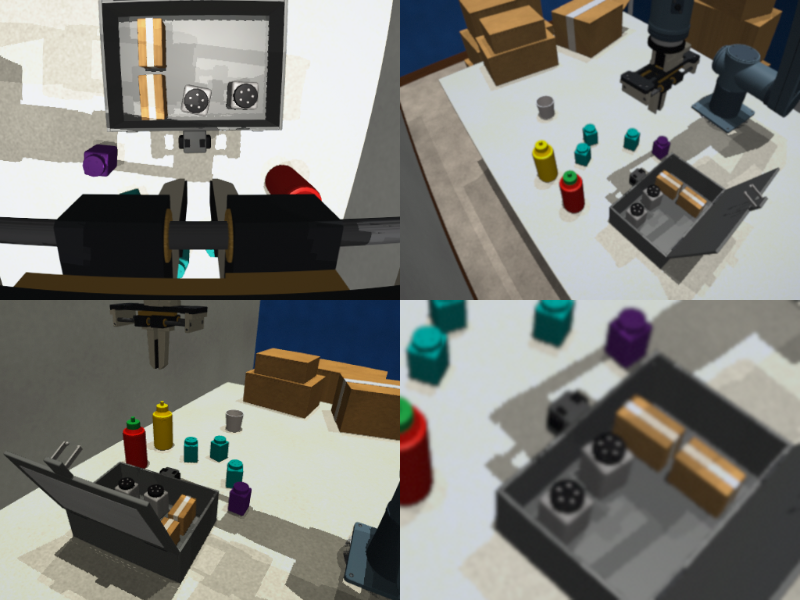

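The pictures show all four items upright in the open case: packets on the left, shakers front right. The bottles and cup are unmoved, and only decoys remain on the counter. Now I go over the lid and behind it.

>>> apply_moves(moves=[{"dx": 0, "dy": 0, "dz": -3, "turn": 0, "grip": 0}, {"dx": 0, "dy": -3, "dz": -4.5, "turn": 0, "grip": 0}, {"dx": 0, "dy": -8, "dz": -4.5, "turn": 0, "grip": 0}, {"dx": 0, "dy": -13, "dz": -4.5, "turn": 0, "grip": 0}, {"dx": 0, "dy": -18, "dz": -4.5, "turn": 0, "grip": 0}, {"dx": 0, "dy": -23, "dz": -4.5, "turn": 0, "grip": 0}, {"dx": -0.5, "dy": -28, "dz": -4.5, "turn": 0, "grip": 0}, {"dx": -0.5, "dy": -33, "dz": -4.5, "turn": 0, "grip": 0}])

```text
time: 35.55
tcp_pos: [0.536, 0.4389, 0.4331]
tcp_rot: [3.135, 0.19, -0.001]
contact_force: [0.5, 0.3, 0.9]
grip_width: 0.0005
```

```bash
python3 -c "
from h import *
goal(case(0,.275,.29),7.2);print(incase(robot.sense()['tcp_pos']))"
```

```text
d [ 0.35 -3.58 14.3 ] turn -0.005 | tcp [0.536 0.439 0.433] yaw 6.9 j6 0.4 grip 0.0 F [0.5 0.3 0.9] t 35.55
[-0.00357399  0.23929933  0.43305079]
```

>>> apply_moves(moves=[{"dx": 0.3, "dy": -4.5, "dz": 0, "turn": -0.005, "grip": 0}, {"dx": 0.3, "dy": -4.5, "dz": 4, "turn": -0.005, "grip": 0}, {"dx": 0.3, "dy": -4.5, "dz": 9, "turn": -0.005, "grip": 0}, {"dx": 0.3, "dy": -4.5, "dz": 13, "turn": -0.005, "grip": 0}, {"dx": 0.3, "dy": -4.5, "dz": 14.3, "turn": -0.005, "grip": 0}, {"dx": 0.3, "dy": -4.5, "dz": 14.3, "turn": -0.005, "grip": 0}, {"dx": 0.3, "dy": -4.5, "dz": 14.3, "turn": -0.005, "grip": 0}])

```text
time: 36.25
tcp_pos: [0.5357, 0.4821, 0.2929]
tcp_rot: [-3.134, -0.196, -0.004]
contact_force: [0.6, 0.4, 0.1]
grip_width: 0.0004
```

```bash
python3 -c "
from h import *
goal(case(0,.275,.29),7.2);p=incase(robot.sense()['tcp_pos']);print(p)
for t in range(85,-6,-5):
  a=np.radians(t);r=.2+.028*min(1,max(0,(75-t)/75))
  y=.106-r*np.cos(a)+.008*np.sin(a)+.0075;z=.1005+r*np.sin(a)+.008*np.cos(a)+.008
  print(t,'case y',round(y,3),'z',round(z,3),'dy',round((p[1]-y)*100,1),'dz',round((p[2]-z)*100,1))
"
```

```text
d [-0.16  0.72  0.28] turn -0.001 | tcp [0.536 0.482 0.293] yaw 7.2 j6 0.45 grip 0.0 F [0.6 0.4 0.1] t 36.25
[0.00156031 0.28222935 0.29285259]
85 case y 0.104 z 0.308 dy 17.8 dz -1.6
80 case y 0.087 z 0.307 dy 19.6 dz -1.4
75 case y 0.069 z 0.304 dy 21.3 dz -1.1
70 case y 0.052 z 0.301 dy 23.0 dz -0.8
65 case y 0.035 z 0.297 dy 24.8 dz -0.4
60 case y 0.018 z 0.291 dy 26.5 dz 0.2
55 case y 0.001 z 0.283 dy 28.1 dz 1.0
50 case y -0.015 z 0.274 dy 29.7 dz 1.9
45 case y -0.03 z 0.263 dy 31.2 dz 2.9
40 case y -0.045 z 0.252 dy 32.7 dz 4.1
35 case y -0.058 z 0.238 dy 34.0 dz 5.5
30 case y -0.07 z 0.224 dy 35.2 dz 6.9
25 case y -0.081 z 0.208 dy 36.4 dz 8.5
20 case y -0.091 z 0.191 dy 37.3 dz 10.1
15 case y -0.099 z 0.174 dy 38.1 dz 11.9
10 case y -0.106 z 0.155 dy 38.8 dz 13.8
5 case y -0.111 z 0.136 dy 39.3 dz 15.7
0 case y -0.115 z 0.117 dy 39.7 dz 17.6
-5 case y -0.114 z 0.097 dy 39.7 dz 19.6
```

>>> apply_moves(moves=[{"dx": 0, "dy": 3, "dz": 0, "turn": 0, "grip": 0}, {"dx": 0, "dy": 6, "dz": 0, "turn": 0, "grip": 0}, {"dx": 0, "dy": 8, "dz": 0, "turn": 0, "grip": 0}, {"dx": 0, "dy": 10, "dz": 0, "turn": 0, "grip": 0}, {"dx": 0, "dy": 12, "dz": 0, "turn": 0, "grip": 0}, {"dx": 0, "dy": 14, "dz": 0, "turn": 0, "grip": 0}, {"dx": 0, "dy": 16, "dz": 0, "turn": 0, "grip": 0}, {"dx": 0, "dy": 18, "dz": 0, "turn": 0, "grip": 0}])

```text
time: 37.05
tcp_pos: [0.5577, 0.302, 0.2908]
tcp_rot: [-3.135, -0.196, -0.001]
contact_force: [-0.6, 2.8, -1.8]
grip_width: 0.0007
```

```bash
python3 -c "
from h import *
goal(case(0,.018,.29),7.2);p=incase(robot.sense()['tcp_pos']);print(p)
c=cap('side');d=cap('scene')
cv2.imwrite('pics/w10.png',np.hstack([cv2.resize(c['color'],(400,300)),cv2.resize(d['color'],(400,300))]))"
```

```text
d [-0.08  8.28  0.08] turn -0.0 | tcp [0.558 0.302 0.291] yaw 7.2 j6 0.2 grip 0.001 F [-0.6  2.8 -1.8] t 37.05
[0.00080772 0.10077385 0.29082245]
```

View pics/w10.png

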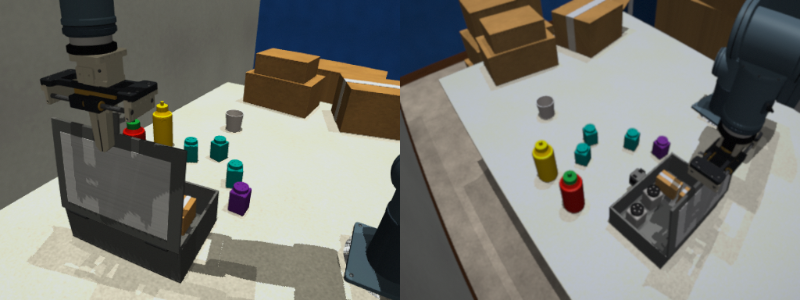

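The lid is being pushed at about 85 degrees. I'll follow the arc down.

>>> apply_moves(moves=[{"dx": 0, "dy": 2.5, "dz": 0, "turn": 0, "grip": 0}, {"dx": 0, "dy": 5, "dz": 0, "turn": 0, "grip": 0}, {"dx": 0, "dy": 7, "dz": 0, "turn": 0, "grip": 0}, {"dx": 0, "dy": 8.5, "dz": 0, "turn": 0, "grip": 0}, {"dx": 0, "dy": 10, "dz": 0.8, "turn": 0, "grip": 0}, {"dx": 0, "dy": 11.6, "dz": 1.7, "turn": 0, "grip": 0}, {"dx": 0, "dy": 13.1, "dz": 2.8, "turn": 0, "grip": 0}, {"dx": 0, "dy": 14.6, "dz": 3.9, "turn": 0, "grip": 0}])

```text
time: 37.95
tcp_pos: [0.5754, 0.1572, 0.2501]
tcp_rot: [-3.135, -0.197, 0.001]
contact_force: [-0.3, 2.9, 0.8]
grip_width: 0.0002
```

```bash
python3 -c "
from h import *
goal(case(0,-.118,.118),7.2);p=incase(robot.sense()['tcp_pos']);print(p)"
```

```text
d [-1.000e-02  7.300e+00  1.321e+01] turn -0.0 | tcp [0.575 0.157 0.25 ] yaw 7.2 j6 -0.05 grip 0.0 F [-0.3  2.9  0.8] t 37.95
[ 0.00029641 -0.04504414  0.25007088]
```

>>> apply_moves(moves=[{"dx": 0, "dy": 1.3, "dz": 1.2, "turn": 0, "grip": 0}, {"dx": 0, "dy": 2.5, "dz": 2.6, "turn": 0, "grip": 0}, {"dx": 0, "dy": 3.7, "dz": 4.2, "turn": 0, "grip": 0}, {"dx": 0, "dy": 4.7, "dz": 5.9, "turn": 0, "grip": 0}, {"dx": 0, "dy": 5.6, "dz": 7.6, "turn": 0, "grip": 0}, {"dx": 0, "dy": 6.4, "dz": 9.5, "turn": 0, "grip": 0}, {"dx": 0, "dy": 7.1, "dz": 10.8, "turn": 0, "grip": 0}, {"dx": 0, "dy": 7.5, "dz": 11.4, "turn": 0, "grip": 0}])

```text
time: 38.75
tcp_pos: [0.5842, 0.0826, 0.1357]
tcp_rot: [3.135, 0.195, -0.004]
contact_force: [0.1, 1.5, 2.2]
grip_width: 0.0004
```

```bash
python3 -c "
from h import *
goal(case(0,-.12,.116),7.2);p=incase(robot.sense()['tcp_pos']);print(p)"
```

```text
d [ 0.04 -0.02  1.97] turn -0.001 | tcp [0.584 0.083 0.136] yaw 7.1 j6 -0.17 grip 0.0 F [0.1 1.5 2.2] t 38.75
[-0.00033667 -0.12016242  0.13570093]
```

Pressing down past the catch.

>>> apply_moves(moves=[{"dx": 0, "dy": 0, "dz": 0.5, "turn": 0, "grip": 0}, {"dx": 0, "dy": 0, "dz": 1.0, "turn": 0, "grip": 0}, {"dx": 0, "dy": 0, "dz": 1.4, "turn": 0, "grip": 0}, {"dx": 0, "dy": 0, "dz": 1.7, "turn": 0, "grip": 0}, {"dx": 0, "dy": 0, "dz": 2.0, "turn": 0, "grip": 0}, {"dx": 0, "dy": 0, "dz": 2.1, "turn": 0, "grip": 0}, {"dx": 0, "dy": 0, "dz": 2.1, "turn": 0, "grip": 0}, {"dx": 0, "dy": 0, "dz": 2.1, "turn": 0, "grip": 0}])

```text
time: 39.55
tcp_pos: [0.5855, 0.0836, 0.1168]
tcp_rot: [3.135, 0.196, 0.002]
contact_force: [1.1, -1.9, 3.0]
grip_width: 0.0005
```

>>> apply_moves(moves=[{"dx": 0, "dy": 0, "dz": 0.2, "turn": 0, "grip": 0}, {"dx": 0, "dy": 0, "dz": 0.3, "turn": 0, "grip": 0}, {"dx": 0, "dy": 0, "dz": 0.4, "turn": 0, "grip": 0}, {"dx": 0, "dy": 0, "dz": 0.4, "turn": 0, "grip": 0}])

```text
time: 39.95
tcp_pos: [0.5857, 0.0836, 0.1164]
tcp_rot: [3.134, 0.197, 0.005]
contact_force: [-6.9, -1.5, 24.9]
grip_width: 0.0003
```

The fingertip meets a hard stop (25 N) at the shut height. Backing off.

>>> apply_moves(moves=[{"dx": 0, "dy": 0, "dz": -1, "turn": 0, "grip": 0}, {"dx": 0, "dy": 0, "dz": -4, "turn": 0, "grip": 0}, {"dx": 0, "dy": 1, "dz": -9, "turn": 0, "grip": 0}, {"dx": 0, "dy": 3, "dz": -14, "turn": 0, "grip": 0}, {"dx": 0, "dy": 5, "dz": -19, "turn": 0, "grip": 0}, {"dx": 0, "dy": 7, "dz": -24, "turn": 0, "grip": 0}, {"dx": 0, "dy": 7, "dz": -26, "turn": 0, "grip": 0}, {"dx": 0, "dy": 7, "dz": -26, "turn": 0, "grip": 0}])

```text
time: 40.75
tcp_pos: [0.5953, 0.0134, 0.3776]
tcp_rot: [3.134, 0.194, 0.013]
contact_force: [0.1, 0.5, 0.2]
grip_width: 0.0005
```

>>> apply_moves(moves=[{"dx": 0, "dy": 0, "dz": 0, "turn": 0, "grip": 0}, {"dx": 0, "dy": 0, "dz": 0, "turn": 0, "grip": 0}, {"dx": 0, "dy": 0, "dz": 0, "turn": 0, "grip": 0}, {"dx": 0, "dy": 0, "dz": 0, "turn": 0, "grip": 0}, {"dx": 0, "dy": 0, "dz": 0, "turn": 0, "grip": 0}, {"dx": 0, "dy": 0, "dz": 0, "turn": 0, "grip": 0}])

```text
time: 41.35
tcp_pos: [0.5937, 0.0145, 0.3721]
tcp_rot: [-3.135, -0.197, 0.001]
contact_force: [0.0, 0.3, -0.0]
grip_width: 0.0004
```

```bash
python3 -c "
from h import *
goal(case(0,-.12,.116),7.2)
c=cap('side');d=cap('scene')
cv2.imwrite('pics/w11.png',np.hstack([cv2.resize(c['color'],(400,300)),cv2.resize(d['color'],(400,300))]))
w=cap('wrist');print(at(w,robot.pinpoint('wrist','lid_edge')[0]['position'],.1085), case(0,-.106,0))"
```

```text
d [-0.04 -6.89 25.61] turn -0.0 | tcp [0.594 0.014 0.372] yaw 7.2 j6 -0.29 grip 0.0 F [ 0.   0.3 -0. ] t 41.35
[[0.58405009 0.09631524 0.1085    ]] [0.58278532 0.09673584 0.        ]
```

View pics/w11.png

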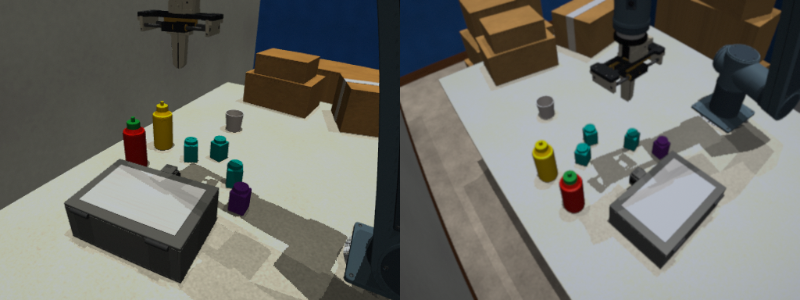

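The lid is flat and stays shut with the arm clear of it (edge measured at (0.584, 0.096), expected (0.583, 0.097)). The counter holds only decoys and bystanders.

```bash
python3 -c "
from plant import robot
print(robot.hand_in())"
```

```text
the job is handed in; nothing more can be done
None
```

The kit is packed and the job is handed in; hand-in gave no verdict. I squeezed both catch buttons home (fingers at 41.5 mm) and the lid swung open. Two steel shakers and two fork packets, all I found on the counter, went in upright. I then pushed the lid down and pressed it to a hard stop (25 N at shut height).

**Last checks:**
- With the arm 25 cm clear, the lid stayed flat for over 0.6 s. Its front edge measured within about 1.5 mm of where a shut lid should be.
- The bottles and cup looked unmoved in the last pictures, judged by eye only.
- The purple and turquoise decoys were left where they stood.

**Disagreements:**
- The second shaker was gripped skewed (about 53 mm instead of 48 mm) but stood upright in the case once released.
- The silhouette fits of the second packet's yaw disagreed between cameras, so I took 14.8° from its coloured stripes; it was then gripped squarely (42 mm).

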